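Lay out the time-capsule finds for photography

TASK

Sort these finds for the photographer: on the black stand, stack squarely on the grey patch the two of the three spacer boards that bring the top level with the red mark, leave the third board where it lies, then lay the red book flat and square on the stack. Put the brass medal flat inside the blue-lined tray and stand the little glass bottle upright inside the white-lined tray. Keep the bottle upright throughout, and set the book and the bottle down gently rather than dropping them.

Things in the scene. Friction and masses are not known exactly. Their poses are not given: they have to be found in the camera images.
- stand: fixed black photo stand: a flat base 110 x 90 mm, 8 mm thick, with a grey patch 76 x 52 mm (long side along the stand's x) where boards and book go. Origin: on the underside, directly below the centre of the patch; z up. The base reaches from -46 to +64 mm in its x and +-45 mm in its y. At its +x end stands a gauge post (10 mm thick in x from 52 to 62 mm, 34 mm wide in y) with a red top.
- mark (a point): the mark: centre of the red top face of the gauge post, 57 mm along the stand's x from its origin, 44 mm above the table, so 36 mm above the base's upper face
- tray_blue: fixed square cardboard tray, lining and rim blue: 100 x 100 mm outside, walls 4 mm thick and 15 mm high (16 mm with the rim strip), inner floor 4 to 5 mm above the table. Origin: underside centre, z up, x and y along its sides.
- tray_white: fixed square cardboard tray like the blue one, but with white lining and rim: 100 x 100 mm outside, walls 4 mm thick and 15 mm high (16 mm with the rim strip), inner floor 4 to 5 mm above the table. Origin: underside centre, z up, x and y along its sides.
- board_thin: loose spacer board, pale yellow wood, 76 x 52 mm and 12 mm thick, lying flat, about 35 g. Origin: centre of its underside; x along the 76 mm side, z up.
- board_mid: loose spacer board, green, 76 x 52 mm and 18 mm thick, lying flat, about 55 g. Origin: centre of its underside; x along the 76 mm side, z up.
- board_thick: loose spacer board, dark brown wood, 76 x 52 mm and 24 mm thick, lying flat, about 75 g. Origin: centre of its underside; x along the 76 mm side, z up.
- book: small closed rigid pocket book, red cover with a gilt frame, 76 x 54 mm and 22 mm thick, lying flat, about 80 g. Origin: centre of its underside; x along the 76 mm side (the spine, at -y), z up.
- medal: loose round brass medal, 40 mm across and 8 mm thick (with a 1 mm raised centre on top), lying flat, about 70 g. Origin: centre of its underside; z up.
- bottle: small round green glass ink bottle, standing: 38 mm across up to 34 mm, then a neck 22 mm across to 42 mm and a cork to 48 mm; about 60 g. Origin: centre of its underside; z up.
There are look-alikes about, which are no part of the job. There is more than one size of the bottle; the one meant has the size given above. What is shaped like the tray_white but turquoise is not meant.

How it is judged:
By the outcome, as a careful person would: the job done as asked, in the order asked, and still so for the second after the job is handed in, with the robot touching nothing.
It also fails if it takes over 112 s, if anything falls off the work surface, if the arm or the gripper's body presses on something with over 40 N, if the wrist force passes 120 N, or if a joint passes its speed limit or range.

ROBOT

A 6-joint arm with a two-finger parallel gripper is mounted at the origin on the work surface. World frame = base frame: x ahead of the robot, y to its left, z up, the work surface at z = 0. Lengths are in m, angles in rad, forces in N, time in s.
With the tool pointing down it reaches from about 0.225 to 0.725 m from the base axis. Payload 3.1 kg.
Tool frame: the origin (TCP) lies on the centre line of the jaws, within the pads' length; the fingertips stand ahead of it and the grasp point (between the pads) lies 6 mm ahead of it (nose_length is the z of the fingertips in the tool frame, in m); z points along the fingers, y is the line along which they close (so a half turn about z gives the same grasp; the last joint's range is limited). The gripper opens to 85 mm and grips with 20 to 120 N. Pads are 22 mm wide; open, the fingers measure 114 mm over their backs; the gripper's body (76 mm by 85 mm) begins 54 mm behind the grasp point. The pads swing forward as they close: fully open they stand 13 mm farther back than shut.
Start: joints at [-1.395, 0.048, 0.099, 1.622, 0, 1.443], TCP at [0.157, -0.501, 0.256] pointing down, gripper open.
Joint ranges: [-2.91, 2.91], [-0.99, 1.94], [-1.21, 1.42], [-2.12, 2.29], [-1.49, 1.47], [-3.14, 3.14]. Speed limits (rad/s): [2.79, 2.79, 3.14, 3.14, 3.14, 3.14].

INTERFACE

Orientations are given as a unit quaternion [w, x, y, z].
In Python, from workcell import state, read_camera, close_job, nose_length gives the robot as it stands.
- The arm moves only by the tool carry_out, never from a script. Its argument "increments" is text: rows parted by semicolons, each of 7 numbers parted by spaces: the turn, a rotation vector about the tool's x, y, z as a fraction of full scale, then the shift along the tool's x, y, z as a fraction of full scale, then the finger opening in mm, from 0 to 85.4. In form: rx ry rz tx ty tz hand; .... A call has 1 to 12 rows; each row is the pose to reach, as a shift and turn from the pose commanded when the call began, along the tool's axes at that moment; what a row does not reach only later rows make up. Full scale, the value 1, is 50 cm for a shift and 90 degrees for a turn. A row lasts 1/10 s, in which the tool goes at most 50 mm and 8.59 degrees, less where a joint would pass 70% of its speed; a pose out of reach is approached as far as the arm can. A call with a number of a shift or a turn outside -1 to 1 is refused whole. A call with a gripper value outside its range is refused whole. The fingers move at their own pace and stop on an object; "newtons" is the grip in N (left out, the last holds). Time passes only in rows, so rows that repeat a pose let the fingers close. It gives the time, the measured TCP pose, the force, the opening and the grip force at its end, in the units of the state.
- state(): the state, without advancing time (a new reading comes with each control period).
- read_camera(name): name is "scene" or "side" or "wrist"; returns a dict with "frame" (400x640x3 uint8, blue, green, red), "range_z" (400x640 float32, m along the optical axis (not along the pixel's ray), 0 where there is no reading), "K" (3x3 intrinsics, pixels), "R" (3x3) and "t" (3): a world point X has camera coordinates R X + t. Camera axes: x right, y down, z forward; pixel columns grow to the right and rows downward; lengths in m; the calibration is good to about 2 mm. A picture is of the moment at which its call begins.
- close_job(): hands the job in; it is judged then, once.
The state is a dict: "t": time; "joint_positions": joint angles; "qvel": joint speeds; "joint_torque": joint torques, N m; "tool_pos": TCP position; "tcp_rot": TCP orientation; "force": force on the tool from outside, world axes, zero at the start; "ft_torque": the same for the moment, N m; "opening": finger opening in m; "grip_force": force on a finger pad.
Only numpy, scipy, OpenCV 4.12 (cv2) and the standard library are available. Lean on these libraries where they do the work, as an engineer would, in place of code of your own. Each camera call takes 0.05 s, during which the arm holds its last target. There are 200 camera calls.

## Working session

There is one attempt and no reset: what is moved stays moved. The work goes in short steps, Python scripts to look and compute and a tool call to move; the robot and the scene stay as the last step left them, time stands still between calls to the robot, and variables do not carry over. Pictures are saved under pics/ and viewed, at most 14 in all, crops included, and the job is handed in when it is done.

Besides the shell and the picture viewer there is one more tool, called after "Emit:" as name(argument=value, ...) on one line, values as JSON. carry_out: Moves the arm, as the interface text tells. Shift numbers are shares of 50 cm and turn numbers shares of 90 degrees, none past 1 either way. Its arguments: {"type":"object","properties":{"increments":{"type":"string"},"newtons":{"type":"number"}},"required":["increments"]}

```bash
mkdir -p pics; ls; cat > h.py <<'E'
import numpy as np, cv2
from workcell import state, read_camera, close_job, nose_length
def cloud(c):
    K,R,t,Z=c["K"],c["R"],c["t"],c["range_z"]
    v,u=np.mgrid[:400,:640]
    P=np.stack([(u-K[0,2])/K[0,0]*Z,(v-K[1,2])/K[1,1]*Z,Z],-1)
    W=(P-t)@R
    W[Z<=0]=np.nan
    return W
def snap(n,tag):
    c=read_camera(n); cv2.imwrite(f"pics/{tag}.png",c["frame"]); np.savez(f"{tag}.npz",**c); return c
E
python3 - <<'E'
from h import *
print(nose_length if not callable(nose_length) else nose_length()); s=state(); print({k:np.round(v,4) for k,v in s.items()})
for n in("scene","side"):
    c=snap(n,n+"0"); print(n,c["K"][0,0],-c["R"].T@c["t"])
a=cv2.imread("pics/scene0.png");b=cv2.imread("pics/side0.png")
E
```

```text
pics
0.025
{'t': np.float64(0.0), 'joint_positions': array([-1.3948,  0.0488,  0.0976,  1.622 ,  0.    ,  1.443 ]), 'qvel': array([ 0.0011, -0.0001,  0.0008, -0.0003,  0.0001, -0.0005]), 'joint_torque': array([-1.00000e-04, -3.38779e+01,  3.20017e+01,  2.00000e-02,
       -1.00000e-04,  0.00000e+00]), 'tool_pos': array([ 0.1569, -0.5004,  0.2551]), 'tcp_rot': array([-0.0012,  0.9885,  0.1513, -0.    ]), 'force': array([0.3664, 0.5001, 0.1297]), 'ft_torque': array([ 0.0131,  0.0111, -0.0117]), 'grip_force': np.float64(0.0), 'opening': np.float64(0.0854)}
scene 361.25209236914515 [1.09886766 0.12023784 0.78510567]
side 442.24117703944336 [ 0.27034506 -0.73743057  0.76697073]
```

View pics/scene0.png

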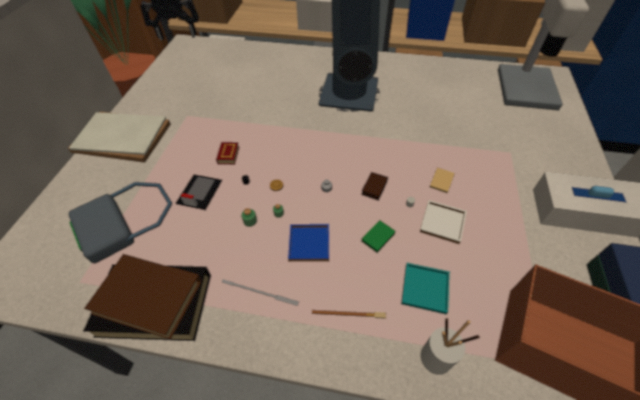

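View pics/side0.png

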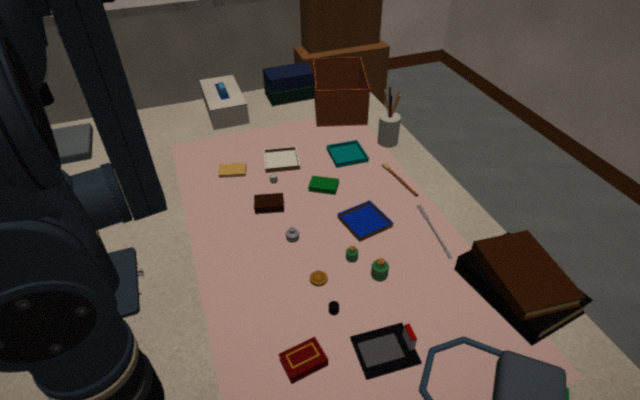

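The side view shows the book at (303,358), stand (385,348), medal (318,277), bottles (380,268) and (352,254), blue tray (365,219), white tray (281,159), and boards yellow (233,169), brown (269,203) and green (324,184). The scene view shows the same items. The target height is 36 = 12 + 24, so I use yellow and brown, and green stays.

```bash
python3 - <<'E'
from h import *
S={"book":(303,358),"medal":(318,277),"botA":(380,268),"botB":(352,254),"yellow":(233,169),"brown":(269,203),"green":(324,184),"blue":(365,219),"white":(281,159),"stand":(385,348)}
C={"book":(228,152),"medal":(277,185),"botA":(249,216),"botB":(278,210),"yellow":(442,180),"brown":(375,185),"green":(379,236),"blue":(309,242),"white":(443,222),"stand":(200,192)}
D={"side":(S,"side0"),"scene":(C,"scene0")}
for cam,(seeds,f) in D.items():
    W=cloud(np.load(f+".npz")); 
    z=W[...,2]; print(cam,"table z",np.nanmedian(z[180:260,200:420]))
    for k,(u,v) in seeds.items():
        p=W[v,u]
        m=(np.hypot(W[...,0]-p[0],W[...,1]-p[1])<0.1)&(z>0.006)&(z<.1)
        n,l=cv2.connectedComponents(m.astype(np.uint8)); 
        i=l[v,u]
        if not i: print(k,"seed low",p.round(3)); continue
        q=W[l==i]; h=np.percentile(q[:,2],95)
        top=q[q[:,2]>h-.005] if k not in("blue","white","stand") else q
        r=cv2.minAreaRect((top[:,:2]*1000).astype(np.float32))
        print(k,p.round(3),"h%.3f"%h,len(top),"c",np.round(r[0]),"sz",np.round(r[1]),"ang%.0f"%r[2])
E
```

```text
side table z -0.00018783295572509664
book [ 0.378 -0.324  0.022] h0.024 1124 c [ 378. -321.] sz [76. 56.] ang8
medal [ 0.471 -0.144  0.008] h0.010 168 c [ 470. -144.] sz [37. 37.] ang71
botA [ 0.597 -0.19   0.037] h0.047 55 c [ 601. -180.] sz [18. 19.] ang49
botB [ 0.561 -0.122  0.026] h0.036 31 c [ 564. -113.] sz [15. 14.] ang16
yellow [0.376 0.31  0.012] h0.013 297 c [372. 315.] sz [55. 76.] ang73
brown [0.431 0.115 0.025] h0.025 392 c [432. 131.] sz [56. 73.] ang75
green [0.592 0.144 0.021] h0.019 324 c [592. 154.] sz [55. 75.] ang57
blue seed low [ 0.647 -0.005  0.003]
white seed low [0.52  0.32  0.004]
stand seed low [ 0.533 -0.35   0.006]
scene table z 0.001565905316230482
book [ 0.388 -0.314  0.024] h0.025 318 c [ 380. -319.] sz [77. 55.] ang9
medal [ 0.477 -0.139  0.01 ] h0.011 115 c [ 473. -142.] sz [36. 39.] ang55
botA [ 0.61  -0.174  0.036] h0.050 37 c [ 603. -179.] sz [17. 17.] ang33
botB [ 0.571 -0.109  0.025] h0.037 25 c [ 566. -111.] sz [14. 13.] ang16
yellow [0.379 0.316 0.01 ] h0.015 358 c [374. 317.] sz [52. 80.] ang75
brown [0.442 0.132 0.024] h0.027 386 c [434. 132.] sz [52. 78.] ang76
green [0.6   0.158 0.017] h0.020 531 c [595. 157.] sz [52. 77.] ang58
blue [ 0.642 -0.012  0.007] h0.018 967 c [643. -11.] sz [101. 100.] ang10
white [0.522 0.317 0.007] h0.017 776 c [519. 318.] sz [100. 106.] ang79
stand [ 0.538 -0.345  0.01 ] h0.040 975 c [ 532. -350.] sz [ 92. 113.] ang86
```

```bash
cat >> h.py <<'E'
from scipy.spatial.transform import Rotation as Ro
def plan(x,y,z,th,label=""):
    """increments from the present pose to tool-down pose (m), tool x at th degrees"""
    s=state(); q=s["tcp_rot"]; R0=Ro.from_quat([q[1],q[2],q[3],q[0]])
    a=np.radians(th); T=Ro.from_matrix(np.array([[np.cos(a),np.sin(a),0],[np.sin(a),-np.cos(a),0],[0,0,-1]]))
    r=(R0.inv()*T).as_rotvec()/(np.pi/2); d=R0.inv().apply(np.array([x,y,z])-s["tool_pos"])/.5
    print(label,"r",r.round(4),"t",d.round(4),"rows>=%d"%max(np.linalg.norm(d)*10,np.linalg.norm(r)*90/8.59))
E
python3 - <<'E'
from h import *
print(type(nose_length)); plan(.5,-.34,.25,95)
W=cloud(np.load("side0.npz")); f=np.load("side0.npz")["frame"].astype(int)
m=(f[...,2]>120)&(f[...,1]<60)&(W[...,2]>.03); q=W[m]; q=q[q[:,1]<-.2]; print(len(q),np.median(q,0))
E
```

```text
<class 'float'>
 r [-0.0011 -0.0011 -0.8622] t [ 0.7507 -0.1009  0.0108] rows>=9
38 [ 0.58097685 -0.35443898  0.04378798]
```

Emit:
carry_out(increments="-0.001 -0.001 -0.862 0.75 -0.1 0.01 85; -0.001 -0.001 -0.862 0.75 -0.1 0.01 85; -0.001 -0.001 -0.862 0.75 -0.1 0.01 85; -0.001 -0.001 -0.862 0.75 -0.1 0.01 85; -0.001 -0.001 -0.862 0.75 -0.1 0.01 85; -0.001 -0.001 -0.862 0.75 -0.1 0.01 85; -0.001 -0.001 -0.862 0.75 -0.1 0.01 85; -0.001 -0.001 -0.862 0.75 -0.1 0.01 85; -0.001 -0.001 -0.862 0.75 -0.1 0.01 85; -0.001 -0.001 -0.862 0.75 -0.1 0.01 85; -0.001 -0.001 -0.862 0.75 -0.1 0.01 85")

```text
t: 1.2
tool_pos: [0.4996, -0.341, 0.2508]
tcp_rot: [0.0, 0.677, 0.736, -0.001]
force: [0.0, -0.8, 0.7]
opening: 0.085
grip_force: 0.0
```

```bash
python3 - <<'E'
from h import *
plan(.5,-.34,.25,176)
E
```

```text
r [-1.000e-03  4.000e-04 -9.021e-01] t [0.0019 0.001  0.0015] rows>=9
```

Emit:
carry_out(increments="0 0 -0.902 0 0 0 85; 0 0 -0.902 0 0 0 85; 0 0 -0.902 0 0 0 85; 0 0 -0.902 0 0 0 85; 0 0 -0.902 0 0 0 85; 0 0 -0.902 0 0 0 85; 0 0 -0.902 0 0 0 85; 0 0 -0.902 0 0 0 85; 0 0 -0.902 0 0 0 85; 0 0 -0.902 0 0 0 85; 0 0 -0.902 0 0 0 85; 0 0 -0.902 0 0 0 85")

```text
t: 2.4
tool_pos: [0.4993, -0.3416, 0.2514]
tcp_rot: [0.0, 0.036, 0.999, -0.001]
force: [-0.1, 0.8, 0.2]
opening: 0.0852
grip_force: 0.0
```

```bash
python3 - <<'E'
from h import *
c=snap("wrist","w1"); print(c["K"][0,0],-c["R"].T@c["t"]); s=state();print(s["tool_pos"],s["joint_positions"].round(2))
plan(.433,.1315,.2,165)
E
```

```text
312.62060843298894 [ 0.43367906 -0.33822074  0.36844455]
[ 0.49939421 -0.34148982  0.25140817] [-0.71  0.26  0.33  1.64 -0.   -0.64]
 r [-0.0013  0.0005  0.122 ] t [0.1989 0.9345 0.1008] rows>=9
```

View pics/w1.png

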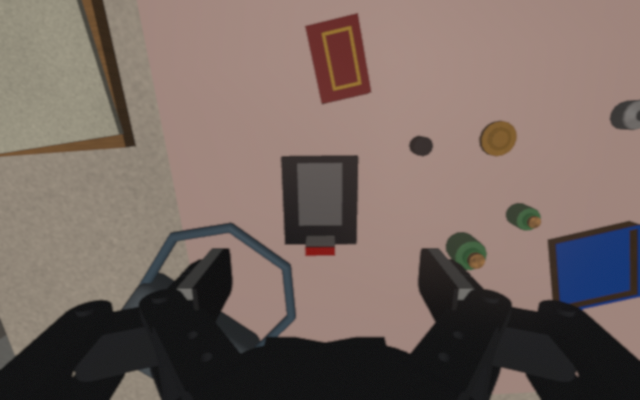

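The wrist view shows the stand's grey patch at (319,194), red mark (320,251), book (338,58), medal (498,138), the large bottle (470,255) and the blue tray. I'll measure them all here.

```bash
cat >> h.py <<'E'
def hit(c,pts,z):
    """pixel points -> world xy on plane z (m)"""
    p=cv2.undistortPoints(np.float64(pts).reshape(-1,1,2),c["K"],None)[:,0]
    d=np.c_[p,np.ones(len(p))]@c["R"]; o=-c["R"].T@c["t"]
    return (o+d*((z-o[2])/d[:,2])[:,None])[:,:2]
def rect(c,mask,seed,z,label=""):
    n,l=cv2.connectedComponents(mask.astype(np.uint8)); m=l==l[seed[1],seed[0]]
    cs,_=cv2.findContours(m.astype(np.uint8),cv2.RETR_EXTERNAL,cv2.CHAIN_APPROX_NONE)
    k=max(cs,key=cv2.contourArea)[:,0]
    r=cv2.minAreaRect((hit(c,k,z)*1000).astype(np.float32)); w,h=r[1]
    print(label,"c",np.round(r[0],1),"sz",np.round(r[1],1),"long axis %.1f"%(r[2]+(90 if h>w else 0)),int(m.sum())); return r
E
python3 - <<'E'
from h import *
c=np.load("w1.npz"); f=c["frame"].astype(int); W=cloud(c); B,G,Rr=f[...,0],f[...,1],f[...,2]
print("px patch",f[194,319],"base",f[165,290],"cloth",f[100,250],"book",f[40,320],"medal",f[138,498],"blue",f[275,590],"post",f[251,320])
sat=f.max(2)-f.min(2)
rect(c,(abs(f-f[194,319]).max(2)<22),(319,194),.008,"patch")
rect(c,(f.max(2)<110)&(sat<25),(290,165),.008,"base")
rect(c,(Rr>75)&(G<75)|(Rr-B>60),(320,40),.022,"book")
rect(c,(Rr-B>50),(498,138),.008,"medal")
rect(c,(Rr>110)&(G<60)&(np.mgrid[:400,:640][0]>200),(320,251),.044,"mark")
z=W[...,2]
m=(z>.042)&(np.hypot(W[...,0]-.602,W[...,1]+.18)<.03); print("cork",np.nanmedian(W[m],0) if m.any() else None,m.sum())
for sl in (np.s_[240:330,120:240],np.s_[240:330,410:520]):
    q=W[sl].reshape(-1,3); q=q[(q[:,2]>.12)]; print("finger",np.percentile(q[:,2],[0,1,5]),q[q[:,2]<np.percentile(q[:,2],3)].mean(0))
E
```

```text
px patch [83 85 91] base [44 45 51] cloth [128 136 162] book [ 43  47 105] medal [ 49  93 126] blue [117  56  25] post [ 21  26 130]
patch c [ 521.1 -351.8] sz [52.4 74.5] long axis 175.9 2721
base c [ 530.3 -352.1] sz [ 88.9 111.3] long axis 176.4 6688
book c [ 377.8 -321. ] sz [75.1 52. ] long axis 8.3 4055
medal c [ 470.5 -144.3] sz [38.4 38.1] long axis 3.3 961
mark c [ 577.7 -355.4] sz [30.4  7.3] long axis 86.0 196
cork [ 0.59956523 -0.18235805  0.04723975] 245
finger [0.2386017  0.24100974 0.24610745] [ 0.4944589  -0.38602826  0.24184118]
finger [0.2380582  0.24081908 0.24567133] [ 0.50064208 -0.30050731  0.24144557]
```

Emit:
carry_out(increments="0 0 0.122 0.199 0.934 0.1 85; 0 0 0.122 0.199 0.934 0.1 85; 0 0 0.122 0.199 0.934 0.1 85; 0 0 0.122 0.199 0.934 0.1 85; 0 0 0.122 0.199 0.934 0.1 85; 0 0 0.122 0.199 0.934 0.1 85; 0 0 0.122 0.199 0.934 0.1 85; 0 0 0.122 0.199 0.934 0.1 85; 0 0 0.122 0.199 0.934 0.1 85; 0 0 0.122 0.199 0.934 0.1 85; 0 0 0.122 0.199 0.934 0.1 85; 0 0 0.122 0.199 0.934 0.1 85")

```text
t: 3.65
tool_pos: [0.4317, 0.1317, 0.2004]
tcp_rot: [0.0, 0.129, 0.992, -0.001]
force: [-0.9, 0.2, -0.1]
opening: 0.0849
grip_force: 0.0
```

```bash
python3 - <<'E'
from h import *
c=snap("wrist","w2"); print(state()["tool_pos"])
E
```

```text
[0.43197869 0.13097793 0.20046868]
```

View pics/w2.png

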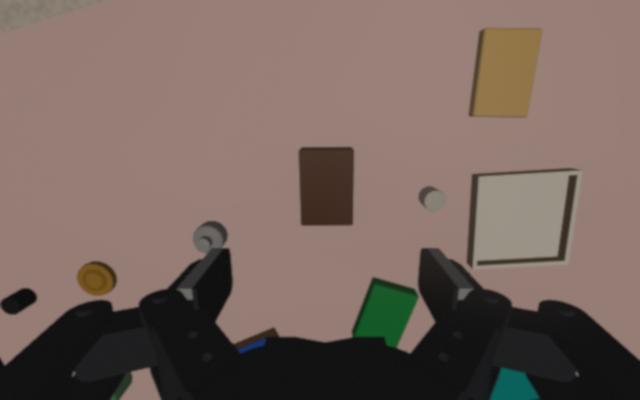

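```bash
python3 - <<'E'
from h import *
c=np.load("w2.npz"); f=c["frame"].astype(int); B,G,Rr=f[...,0],f[...,1],f[...,2]
rect(c,(f.max(2)<110)&(np.mgrid[:400,:640][0]<235),(325,190),.024,"brown")
rect(c,(Rr-B>60)&(Rr>120),(505,70),.012,"yellow")
W=cloud(c); m=(W[...,2]>.011)&(W[...,2]<.03)&(np.hypot(W[...,0]-.519,W[...,1]-.318)<.085)
r=cv2.minAreaRect((W[m][:,:2]*1000).astype(np.float32)); print("white",r)
c1=np.load("w1.npz"); W=cloud(c1); m=(W[...,2]>.011)&(W[...,2]<.03)&(np.hypot(W[...,0]-.643,W[...,1]+.011)<.085)
E
```

```text
brown c [431.1 130.9] sz [51.4 76.6] long axis 165.3 4193
yellow c [372.8 315.4] sz [49.6 73.3] long axis 164.4 4727
white ((518.86376953125, 316.25531005859375), (101.97600555419922, 100.88668060302734), 78.69026947021484)
```

```bash
python3 - <<'E'
from h import *
plan(.4313,.131,.030,165.3)
E
```

```text
r [-0.0015  0.0009 -0.0018] t [0.0018 0.0005 0.3409] rows>=3
```

Emit:
carry_out(increments="0 0 -0.002 0.002 0 0.1 75; 0 0 -0.002 0.002 0 0.2 70; 0 0 -0.002 0.002 0 0.3 66; 0 0 -0.002 0.002 0 0.341 66; 0 0 -0.002 0.002 0 0.341 66; 0 0 -0.002 0.002 0 0.341 45; 0 0 -0.002 0.002 0 0.341 45; 0 0 -0.002 0.002 0 0.341 45; 0 0 -0.002 0.002 0 0.341 45", newtons=40)

```text
t: 4.6
tool_pos: [0.4325, 0.1315, 0.0315]
tcp_rot: [0.002, 0.127, 0.992, -0.001]
force: [-0.6, 1.3, -0.3]
opening: 0.0509
grip_force: 44.3
```

```bash
python3 - <<'E'
from h import *
c=snap("wrist","w3"); W=cloud(c); s=state(); print(s["tool_pos"],s["opening"],s["grip_force"])
for sl in (np.s_[200:330,120:270],np.s_[200:330,370:520]):
    q=W[sl].reshape(-1,3); 
    q=q[(q[:,2]>-.01)&(q[:,2]<.04)]; print(np.histogram(q[:,2],np.arange(-.01,.041,.004))[0])
plan(.4313,.131,.11,165.3)
E
```

```text
[0.43211659 0.13148075 0.03115234] 0.05083026635567576 44.27611291408539
[    0     0 11512     9     0     1    51    85   599   202   212   249]
[    0     2 10265   123    67     5    50    91  1888   205   205   243]
 r [-0.0005  0.0021  0.0007] t [ 0.0008 -0.0015 -0.1577] rows>=1
```

View pics/w3.png

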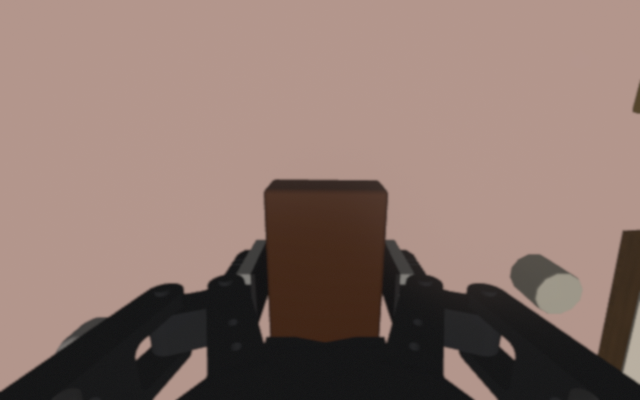

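```bash
python3 - <<'E'
from h import *
plan(.522,-.3516,.12,176)
E
```

```text
r [-0.0007  0.0021 -0.1182] t [-0.4187 -0.8895 -0.1755] rows>=9
```

Emit:
carry_out(increments="0 0 0 0 0 -0.08 45; 0 0 0 0 0 -0.175 45; 0 0.002 -0.118 -0.419 -0.89 -0.175 45; 0 0.002 -0.118 -0.419 -0.89 -0.175 45; 0 0.002 -0.118 -0.419 -0.89 -0.175 45; 0 0.002 -0.118 -0.419 -0.89 -0.175 45; 0 0.002 -0.118 -0.419 -0.89 -0.175 45; 0 0.002 -0.118 -0.419 -0.89 -0.175 45; 0 0.002 -0.118 -0.419 -0.89 -0.175 45; 0 0.002 -0.118 -0.419 -0.89 -0.175 45; 0 0.002 -0.118 -0.419 -0.89 -0.175 45; 0 0.002 -0.118 -0.419 -0.89 -0.175 45")

```text
t: 5.85
tool_pos: [0.5215, -0.3541, 0.1187]
tcp_rot: [-0.001, 0.035, 0.999, -0.001]
force: [0.9, 0.3, -0.5]
opening: 0.0509
grip_force: 44.4
```

Emit:
carry_out(increments="0 0 0 0 0 0 45; 0 0 0 0 0 0 45; 0 0 0 0 0 0 45")

```text
t: 6.15
tool_pos: [0.5212, -0.3509, 0.1185]
tcp_rot: [-0.001, 0.035, 0.999, -0.0]
force: [0.1, 0.8, -0.4]
opening: 0.0508
grip_force: 44.3
```

```bash
python3 - <<'E'
from h import *
c=snap("wrist","w4"); plan(.522,-.3516,.039,176)
E
```

```text
r [-0.0008 -0.0016  0.0007] t [-0.002  -0.0017  0.1595] rows>=1
```

View pics/w4.png

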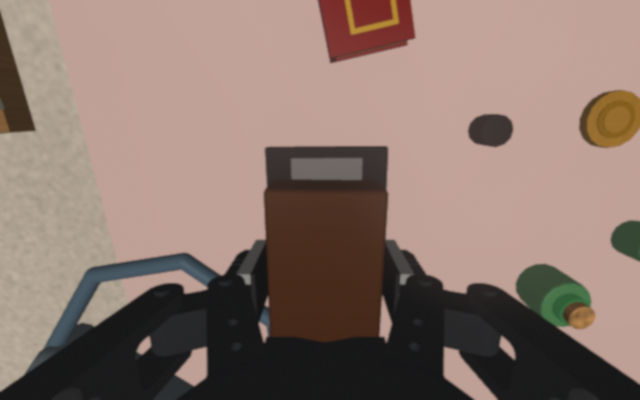

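The board is square over the patch (both centred at column ~326). I'm lowering it.

Emit:
carry_out(increments="0 0 0 -0.002 -0.002 0.08 45; 0 0 0 -0.002 -0.002 0.13 45; 0 0 0 -0.002 -0.002 0.15 45; 0 0 0 -0.002 -0.002 0.156 45; 0 0 0 -0.002 -0.002 0.159 45; 0 0 0 -0.002 -0.002 0.16 45; 0 0 0 -0.002 -0.002 0.16 45")

```text
t: 6.9
tool_pos: [0.5229, -0.3539, 0.0401]
tcp_rot: [-0.0, 0.035, 0.999, -0.002]
force: [-0.0, -0.0, -0.6]
opening: 0.0506
grip_force: 44.3
```

Emit:
carry_out(increments="0 0 0 0 0 0.001 45; 0 0 0 0 0 0.002 45; 0 0 0 0 0 0.002 45")

```text
t: 7.2
tool_pos: [0.5226, -0.3538, 0.039]
tcp_rot: [-0.0, 0.035, 0.999, -0.001]
force: [-0.3, 0.7, 4.8]
opening: 0.0511
grip_force: 45.0
```

Emit:
carry_out(increments="0 0 0 0 0 0 60; 0 0 0 0 0 0 70; 0 0 0 0 0 -0.02 75; 0 0 0 0 0 -0.1 75; 0 0 0 0 0 -0.2 75; 0 0 0 0 0 -0.24 75; 0 0 0 0 0 -0.24 75; 0 0 0 0 0 -0.24 75")

```text
t: 8.0
tool_pos: [0.5226, -0.3532, 0.1581]
tcp_rot: [-0.001, 0.035, 0.999, -0.001]
force: [0.4, -0.7, -0.6]
opening: 0.075
grip_force: 0.0
```

```bash
cat >> h.py <<'E'
def rel(tag,top):
    """board/book on stand versus base, long-side points, via wrist depth"""
    c=snap("wrist",tag); f=c["frame"].astype(int); W=cloud(c); s=state(); print(s["tool_pos"].round(4))
    return c,f,W
E
python3 - <<'E'
from h import *
c,f,W=rel("w5",.032)
sat=f.max(2)-f.min(2); z=W[...,2]; near=np.hypot(W[...,0]-.522,W[...,1]+.352)<.075
def mr(m,l):
    m=cv2.morphologyEx((m&near).astype(np.uint8),cv2.MORPH_OPEN,np.ones((3,3)))>0
    r=cv2.minAreaRect((W[m][:,:2]*1000).astype(np.float32)); print(l,np.round(r[0],1),np.round(r[1],1),round(r[2],1),m.sum())
mr((z>.026)&(z<.038)&(W[...,0]<.57),"board"); mr((z>.004)&(z<.014)&(f.max(2)<115),"base")
W0=W
plan(.3728,.3154,.2,164.4,"yellow")
E
```

```text
[ 0.5218 -0.3526  0.1563]
board [ 523.2 -355.8] [52.1 75.9] 85.3 5764
base [ 530.2 -351.9] [ 89.4 109.4] 86.4 5678
yellow r [-0.0007 -0.0025  0.1287] t [ 0.3911  1.3118 -0.0867] rows>=13
```

View pics/w5.png

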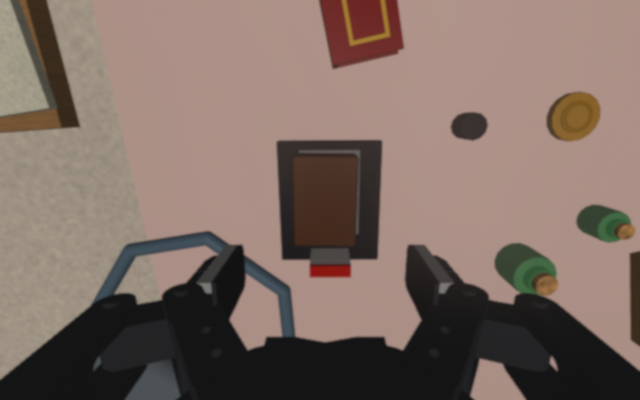

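The board sits about 2 mm too far in +x and 3.8 mm too far in −y. I'll regrasp, shift and re-set it.

Emit:
carry_out(increments="0 0 0 0 0 0.1 72; 0 0 0 0 0 0.2 70; 0 0 0 0 0 0.238 66; 0 0 0 0 0 0.238 45; 0 0 0 0 0 0.238 45; 0 0 0 0 0 0.238 45; 0 0 0 0 0 0.232 45; 0 0 -0.008 0.0045 0.0074 0.232 45; 0 0 -0.008 0.0045 0.0074 0.232 45; 0 0 -0.008 0.0045 0.0074 0.237 45; 0 0 -0.008 0.0045 0.0074 0.239 45; 0 0 -0.008 0.0045 0.0074 0.239 45")

```text
t: 9.25
tool_pos: [0.5196, -0.3491, 0.0373]
tcp_rot: [-0.002, 0.029, 1.0, -0.001]
force: [0.4, -0.1, -0.9]
opening: 0.0515
grip_force: 48.6
```

Emit:
carry_out(increments="0 0 0 0 0 0 60; 0 0 0 0 0 0 70; 0 0 0 0 0 -0.02 75; 0 0 0 0 0 -0.1 75; 0 0 0 0 0 -0.2 75; 0 0 0 0 0 -0.24 75; 0 0 0 0 0 -0.24 75; 0 0 0 0 0 -0.24 75")

```text
t: 10.05
tool_pos: [0.5207, -0.3495, 0.1592]
tcp_rot: [-0.0, 0.029, 1.0, -0.002]
force: [-0.2, -0.2, -1.2]
opening: 0.0752
grip_force: 0.0
```

```bash
cat >> h.py <<'E'
def onstand(tag,z0,z1):
    c,f,W=rel(tag,0); z=W[...,2]; near=np.hypot(W[...,0]-.522,W[...,1]+.352)<.075
    for m,l in(((z>z0)&(z<z1)&(W[...,0]<.567),"top"),((z>.004)&(z<.014)&(f.max(2)<115),"base")):
        m=cv2.morphologyEx((m&near).astype(np.uint8),cv2.MORPH_OPEN,np.ones((3,3)))>0
        r=cv2.minAreaRect((W[m][:,:2]*1000).astype(np.float32)); print(l,np.round(r[0],1),np.round(r[1],1),round(r[2],1),m.sum(),"z %.4f"%np.median(z[m]))
E
python3 - <<'E'
from h import *
onstand("w6",.026,.038)
for k in range(1): plan(.3728,.3154,.2,164.4,"yellow")
E
```

```text
[ 0.52   -0.3489  0.1573]
top [ 525.1 -351.2] [52.1 75.9] 87.0 5679 z 0.0315
base [ 530.3 -352. ] [ 89.3 109.5] 86.3 5592 z 0.0076
yellow r [-0.0009 -0.0021  0.1367] t [ 0.3705  1.3093 -0.0855] rows>=13
```

View pics/w6.png

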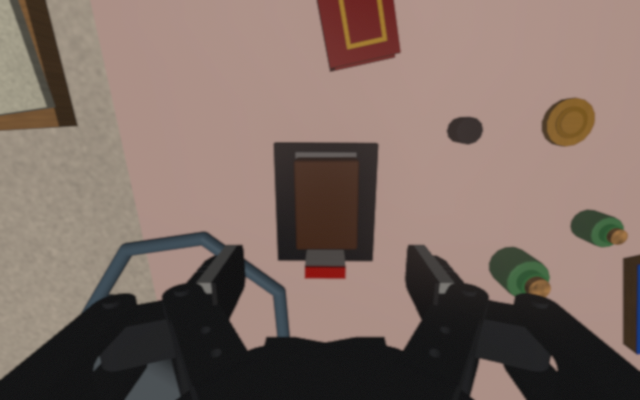

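Emit:
carry_out(increments="0 0 0 0 0 0.1 72; 0 0 0 0 0 0.2 65; 0 0 0 0 0 0.238 58; 0 0 0 0 0 0.238 45; 0 0 0 0 0 0.238 45; 0 0 0 0 0 0.238 45; 0 0 0 0 0 0.238 45; 0 0 0 0 0 0.238 45; 0 0 0 0 0 0.225 45; 0 0 0 0 0 0.225 45")

```text
t: 11.1
tool_pos: [0.5208, -0.3499, 0.047]
tcp_rot: [-0.0, 0.029, 1.0, -0.002]
force: [-0.1, -0.0, -0.7]
opening: 0.0512
grip_force: 45.9
```

Emit:
carry_out(increments="0 0 0.008 0.008 0 0 45; 0 0 0.008 0.008 0 0 45; 0 0 0.008 0.008 0 0.008 45; 0 0 0.008 0.008 0 0.013 45; 0 0 0.008 0.008 0 0.014 45; 0 0 0.008 0.008 0 0.014 45")

```text
t: 11.7
tool_pos: [0.5157, -0.3489, 0.0378]
tcp_rot: [-0.002, 0.035, 0.999, -0.001]
force: [-1.3, 0.2, -0.3]
opening: 0.0513
grip_force: 45.9
```

Emit:
carry_out(increments="0 0 0 0 0 0 60; 0 0 0 0 0 0 70; 0 0 0 0 0 -0.02 75; 0 0 0 0 0 -0.1 75; 0 0 0 0 0 -0.2 75; 0 0 0 0 0 -0.24 75; 0 0 0 0 0 -0.24 75; 0 0 0 0 0 -0.24 75")

```text
t: 12.5
tool_pos: [0.5168, -0.3493, 0.1598]
tcp_rot: [-0.0, 0.035, 0.999, -0.002]
force: [-0.4, -0.5, -0.2]
opening: 0.0753
grip_force: 0.0
```

```bash
python3 - <<'E'
from h import *
onstand("w7",.026,.038)
plan(.3728,.3154,.2,164.4,"yellow")
E
```

```text
[ 0.516  -0.3487  0.1579]
top [ 525.8 -351.4] [52.2 75.8] 86.1 5567 z 0.0315
base [ 530.1 -352. ] [ 89.2 109.4] 86.2 5484 z 0.0076
yellow r [-0.001  -0.0019  0.1288] t [ 0.379   1.3047 -0.0846] rows>=13
```

```bash
python3 - <<'E'
from h import *
a=cv2.imread("pics/w7.png")[125:295,250:410]; b=cv2.imread("pics/w6.png")[125:295,250:410]
cv2.imwrite("pics/cmp.png",cv2.resize(np.hstack([b,a]),None,fx=2.4,fy=2.4))
E
```

```text
(no output)
```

View pics/cmp.png

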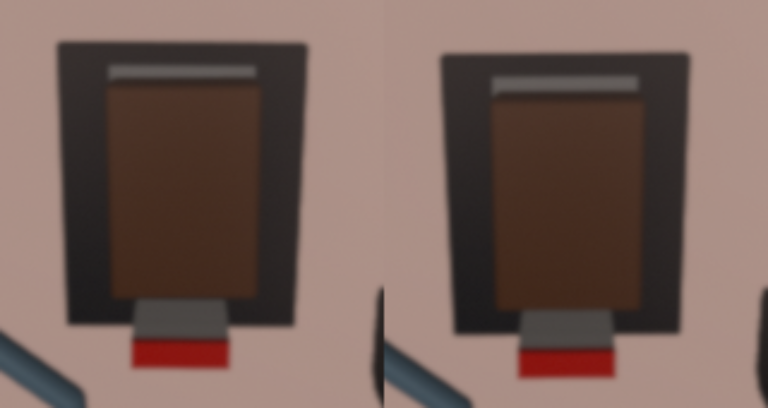

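Emit:
carry_out(increments="0 0 0 -0.016 0 0.1 72; 0 0 0 -0.016 0 0.2 65; 0 0 0 -0.016 0 0.238 60; 0 0 0 -0.016 0 0.238 60; 0 0 0 -0.016 0 0.238 45; 0 0 0 -0.016 0 0.238 45; 0 0 0 -0.016 0 0.238 45; 0 0 0 -0.016 0 0.238 45")

```text
t: 13.35
tool_pos: [0.5247, -0.3503, 0.041]
tcp_rot: [-0.0, 0.035, 0.999, -0.002]
force: [-1.0, -0.0, -1.2]
opening: 0.051
grip_force: 47.0
```

```bash
python3 - <<'E'
from h import *
snap("wrist","g1"); print(state()["tool_pos"])
E
```

```text
[ 0.52455187 -0.35018213  0.04070803]
```

Emit:
carry_out(increments="0 0 0 0 0 -0.06 45; 0 0 0 0 0 -0.06 45; 0 0 0 0 0 -0.06 45")

```text
t: 13.7
tool_pos: [0.5251, -0.3504, 0.0709]
tcp_rot: [0.0, 0.035, 0.999, -0.002]
force: [0.6, 1.3, -1.0]
opening: 0.0512
grip_force: 47.1
```

```bash
python3 - <<'E'
from h import *
snap("wrist","g2"); print(state()["tool_pos"])
ims=[cv2.imread(f"pics/{n}.png")[110:350,200:460] for n in("w4","g1","g2")]
cv2.imwrite("pics/cmp2.png",np.hstack(ims))
E
```

```text
[ 0.52426135 -0.34978812  0.06957228]
```

View pics/cmp2.png

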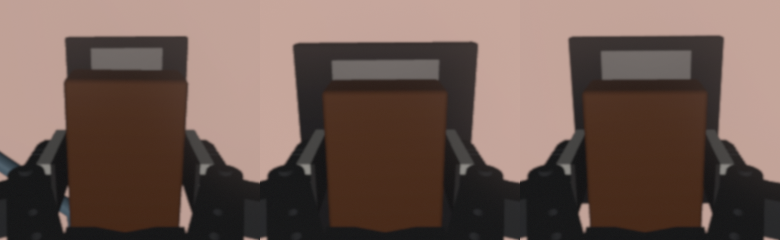

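Closing the fingers nudged the board about +4 mm along x. It is held and lifted now, so I'll measure it in the hand against the patch edge.

```bash
cat >> h.py <<'E'
def edges(tag,c,col=326,r0=110,r1=300):
    g=cv2.GaussianBlur(c["frame"],(9,1),0)[r0:r1,col-10:col+10].astype(float).mean(1)
    d=np.abs(np.diff(g,axis=0)).sum(1); k=[i for i in range(1,len(d)-1) if d[i]>=d[i-1] and d[i]>d[i+1] and d[i]>8]
    print(tag,[(r0+i,int(d[i]),g[i+1].astype(int).tolist()) for i in k])
E
python3 - <<'E'
from h import *
for n in("w4","g1","g2"): edges(n,np.load(n+".npz"))
W=cloud(np.load("g2.npz")); print(W[190:230:4,326].round(4).tolist())
E
```

```text
w4 [(146, 117, [65, 68, 81]), (157, 59, [85, 87, 93]), (179, 69, [52, 56, 66]), (189, 8, [32, 40, 59])]
g1 [(151, 129, [93, 99, 118]), (169, 66, [87, 89, 95]), (189, 70, [43, 47, 58]), (201, 10, [29, 41, 64])]
g2 [(145, 127, [86, 91, 108]), (160, 61, [92, 95, 101]), (189, 69, [43, 48, 58]), (201, 10, [30, 41, 64]), (203, 9, [33, 47, 73])]
[[0.4921, -0.3493, 0.0459], [0.492, -0.3493, 0.0543], [0.4921, -0.3493, 0.0609], [0.4928, -0.3494, 0.0648], [0.494, -0.3495, 0.0666], [0.4957, -0.3496, 0.0663], [0.4976, -0.3497, 0.0657], [0.4994, -0.3498, 0.0655], [0.5013, -0.35, 0.0649], [0.5029, -0.3501, 0.0655]]
```

```bash
python3 - <<'E'
from h import *
for n,r in(("g1",169.5),("g2",160.5)):
    c=np.load(n+".npz"); print(n,hit(c,[(326,r)],.008)*1000)
W=cloud(np.load("g1.npz")); print(W[185:215:4,326].round(4).tolist())
E
```

```text
g1 [[ 483.41948916 -348.58543579]]
g2 [[ 483.42024853 -348.77980185]]
[[0.4912, -0.3491, 0.0074], [0.4915, -0.3491, 0.0148], [0.4918, -0.3492, 0.0215], [0.4916, -0.3491, 0.03], [0.4917, -0.3492, 0.036], [0.4932, -0.3493, 0.0368], [0.4952, -0.3494, 0.0354], [0.4968, -0.3495, 0.036]]
```

Emit:
carry_out(increments="0 0 0 0.017 0 0 45; 0 0 0 0.017 0 0 45; 0 0 0 0.017 0 0.04 45; 0 0 0 0.017 0 0.055 45; 0 0 0 0.017 0 0.059 45; 0 0 0 0.017 0 0.06 45; 0 0 0 0.017 0 0.06 45")

```text
t: 14.45
tool_pos: [0.5157, -0.3492, 0.0397]
tcp_rot: [-0.001, 0.035, 0.999, -0.001]
force: [0.6, -0.5, -0.4]
opening: 0.051
grip_force: 47.1
```

```bash
python3 - <<'E'
from h import *
c=snap("wrist","g3"); print(state()["tool_pos"]); edges("g3",c); W=cloud(c); print(W[190:214:4,326].round(4).tolist())
E
```

```text
[ 0.51587494 -0.34933546  0.04007604]
g3 [(170, 127, [74, 79, 94]), (189, 12, [37, 41, 53]), (200, 9, [30, 40, 60])]
[[0.4828, -0.348, 0.0143], [0.4825, -0.348, 0.0235], [0.4823, -0.348, 0.0314], [0.4833, -0.3481, 0.034], [0.485, -0.3482, 0.0339], [0.4866, -0.3483, 0.0343]]
```

Emit:
carry_out(increments="0 0 0 0 0 0 53; 0 0 0 0 0 0 56; 0 0 0 0 0 0 60")

```text
t: 14.8
tool_pos: [0.5158, -0.3493, 0.04]
tcp_rot: [-0.001, 0.035, 0.999, -0.001]
force: [-0.0, 0.0, -0.0]
opening: 0.0601
grip_force: 0.0
```

```bash
python3 - <<'E'
from h import *
c=snap("wrist","g4"); print(state()["tool_pos"]); edges("g4",c); W=cloud(c); print(W[190:214:4,326].round(4).tolist())
E
```

```text
[ 0.51569973 -0.34926911  0.03982711]
g4 [(170, 125, [62, 65, 78]), (198, 9, [31, 40, 59]), (200, 9, [33, 45, 70])]
[[0.4828, -0.3481, 0.015], [0.4829, -0.3482, 0.0227], [0.4826, -0.3481, 0.0311], [0.4843, -0.3483, 0.0309], [0.4859, -0.3484, 0.0315], [0.4875, -0.3485, 0.0321]]
```

Emit:
carry_out(increments="0 0 0 0 0 0 72; 0 0 0 0 0 -0.02 75; 0 0 0 0 0 -0.1 75; 0 0 0 0 0 -0.2 75; 0 0 0 0 0 -0.24 75; 0 0 0 0 0 -0.24 75; 0 0 0 0 0 -0.24 75")

```text
t: 15.55
tool_pos: [0.5162, -0.3492, 0.1605]
tcp_rot: [-0.001, 0.035, 0.999, -0.001]
force: [0.2, -0.3, -0.4]
opening: 0.0748
grip_force: 0.0
```

```bash
python3 - <<'E'
from h import *
onstand("w8",.026,.038); c=np.load("w8.npz"); edges("w8",c); W=cloud(c); print(W[135:165:2,326].round(4).tolist())
plan(.38,.16,.2,164.4,"yellow via")
E
```

```text
[ 0.5154 -0.3486  0.1587]
top [ 520.4 -351.6] [52.  75.7] 86.6 5587 z 0.0315
base [ 530. -352.] [ 89.3 109.1] 86.3 5466 z 0.0075
w8 [(147, 110, [68, 72, 85]), (160, 14, [37, 46, 66]), (248, 16, [28, 31, 40]), (253, 43, [60, 62, 66]), (270, 50, [22, 24, 91]), (282, 82, [108, 116, 160])]
[[0.4652, -0.3468, -0.0002], [0.4668, -0.3469, 0.001], [0.4686, -0.347, -0.0002], [0.4702, -0.3471, 0.0005], [0.472, -0.3473, -0.0005], [0.4737, -0.3474, 0.0007], [0.4754, -0.3475, 0.0007], [0.4765, -0.3476, 0.0074], [0.4782, -0.3477, 0.0069], [0.4799, -0.3478, 0.0076], [0.4816, -0.3479, 0.0074], [0.483, -0.348, 0.0103], [nan, nan, nan], [0.4834, -0.348, 0.0327], [0.4852, -0.3482, 0.0311]]
yellow via r [-0.0009 -0.0022  0.1287] t [ 0.3417  0.9956 -0.0824] rows>=10
```

Board one is within 1 mm. Next is the yellow board.

Emit:
carry_out(increments="0 0 0.129 0.342 0.99 -0.082 75; 0 0 0.129 0.342 0.99 -0.082 75; 0 0 0.129 0.342 0.99 -0.082 75; 0 0 0.129 0.342 0.99 -0.082 75; 0 0 0.129 0.342 0.99 -0.082 75; 0 0 0.129 0.342 0.99 -0.082 75; 0 0 0.129 0.342 0.99 -0.082 75; 0 0 0.129 0.342 0.99 -0.082 75; 0 0 0.129 0.342 0.99 -0.082 75; 0 0 0.129 0.342 0.99 -0.082 75; 0 0 0.129 0.342 0.99 -0.082 75")

```text
t: 16.7
tool_pos: [0.3774, 0.1596, 0.1982]
tcp_rot: [-0.003, 0.134, 0.991, -0.001]
force: [-0.1, -0.3, -0.4]
opening: 0.0749
grip_force: 0.0
```

```bash
python3 - <<'E'
from h import *
c=snap("wrist","w9"); f=c["frame"].astype(int); z=cloud(c)[...,2]
B,G,Rr=f[...,0],f[...,1],f[...,2]; m=(Rr-B>60)&(Rr>120)
l,n,st,ce=cv2.connectedComponentsWithStats(m.astype(np.uint8)); i=1+np.argmax(st[1:,4]); v,u=np.argwhere(n==i)[0]; print(st[i])
r=rect(c,m,(u,v),.012,"yellow"); x,y=np.array(r[0])/1000
plan(x,y,.07,164.4,"high"); plan(x,y,.0245,164.4,"low")
E
```

```text
[ 456   99   61   78 3982]
yellow c [372.1 316.9] sz [48.6 72. ] long axis 164.6 3982
high r [-0.0003 -0.0045  0.0033] t [0.0895 0.297  0.2574] rows>=4
low r [-0.0003 -0.0045  0.0033] t [0.0888 0.2971 0.3484] rows>=4
```

Emit:
carry_out(increments="0 -0.004 0.003 0.089 0.297 0 75; 0 -0.004 0.003 0.089 0.297 0 75; 0 -0.004 0.003 0.089 0.297 0 75; 0 -0.004 0.003 0.089 0.297 0.1 70; 0 -0.004 0.003 0.089 0.297 0.2 66; 0 -0.004 0.003 0.089 0.297 0.3 66; 0 -0.004 0.003 0.089 0.297 0.348 66; 0 -0.004 0.003 0.089 0.297 0.348 60; 0 -0.004 0.003 0.089 0.297 0.348 56; 0 -0.004 0.003 0.089 0.297 0.348 45; 0 -0.004 0.003 0.089 0.297 0.348 45; 0 -0.004 0.003 0.089 0.297 0.348 45", newtons=30)

```text
t: 17.95
tool_pos: [0.3768, 0.3115, 0.0259]
tcp_rot: [0.002, 0.138, 0.99, -0.001]
force: [0.7, 0.3, -0.0]
opening: 0.0449
grip_force: 0.0
```

```bash
python3 - <<'E'
from h import *
c=snap("wrist","y1"); s=state(); print(s["tool_pos"],s["opening"],s["grip_force"],s["force"]); edges("y1",c); W=cloud(c); print(W[180:230:5,326].round(4).tolist())
plan(.4,.16,.14,176,"via")
E
```

```text
[0.3767941  0.31156167 0.02592008] 0.04499732370293308 0.0 [ 0.2068103   0.39372385 -0.0645154 ]
y1 []
[[0.3408, 0.3205, -0.0004], [0.3429, 0.3199, 0.0005], [0.3451, 0.3193, 0.0009], [0.3476, 0.3186, 0.0], [0.3502, 0.3178, -0.0008], [0.3524, 0.3172, -0.0002], [0.355, 0.3165, -0.0007], [0.3571, 0.3159, -0.0], [0.3595, 0.3152, 0.0002], [0.3621, 0.3145, -0.0003]]
via r [-0.0017  0.0026 -0.1323] t [-0.1287 -0.2793 -0.227 ] rows>=3
```

View pics/y1.png

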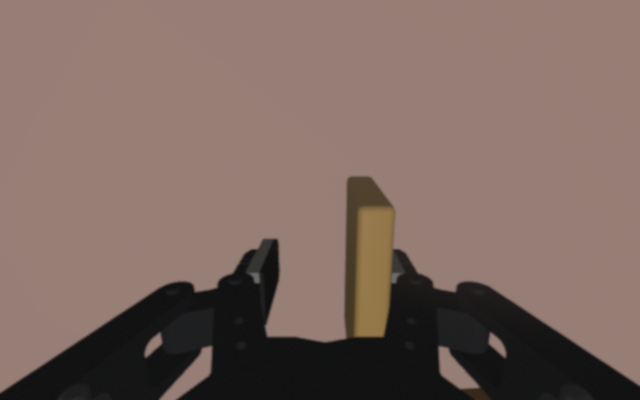

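The yellow board missed the grip and was tipped onto its long edge beside the right finger (columns 347–393). I'll raise the fingertips near its top edge and push it back over flat.

Emit:
carry_out(increments="0 0 0 0 0 -0.02 45; 0 0 0 0 0 -0.05 45; 0 0 0 0 0 -0.064 45; 0 0 0 0 0 -0.064 45; 0 0 0 0 -0.015 -0.064 45; 0 0 0 0 -0.03 -0.064 45; 0 0 0 0 -0.04 -0.064 45; 0 0 0 0 -0.04 -0.064 45; 0 0 0 0 -0.04 -0.16 45; 0 0 0 0 -0.04 -0.26 75; 0 0 0 0 -0.04 -0.26 75; 0 0 0 0 -0.04 -0.26 75")

```text
t: 19.2
tool_pos: [0.372, 0.2936, 0.1577]
tcp_rot: [0.004, 0.138, 0.99, 0.0]
force: [-0.4, -0.6, -0.8]
opening: 0.0747
grip_force: 0.0
```

```bash
python3 - <<'E'
from h import *
c=snap("wrist","y2"); print(state()["tool_pos"])
E
```

```text
[0.37086294 0.29291637 0.15576614]
```

View pics/y2.png

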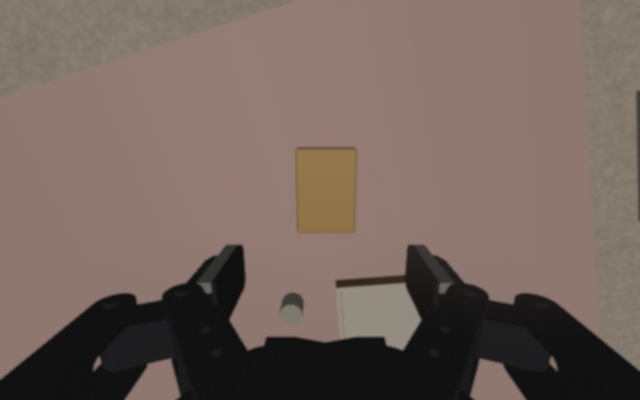

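The yellow board lies flat again at (326,190), square to the gripper.

```bash
python3 - <<'E'
from h import *
c=np.load("y2.npz"); f=c["frame"].astype(int); W=cloud(c); z=W[...,2]
m=(f[...,2]-f[...,0]>40); print(f[190,326])
r=rect(c,m,(326,190),.012,"yellow")
m2=(z>.008)&(z<.02)&m; r=cv2.minAreaRect((W[m2][:,:2]*1000).astype(np.float32)); print(r)
for i in range(3): print(state()["tool_pos"])
x,y=np.array(r[0])/1000; plan(x,y,.07,164.4); plan(x,y,.0245,164.4)
E
```

```text
[ 74 117 144]
yellow c [369.3 293.4] sz [51.6 74.4] long axis 164.1 5079
((369.73736572265625, 293.2366638183594), (51.97258758544922, 75.1573486328125), 74.08921813964844)
[0.37086294 0.29291637 0.15576614]
[0.37086294 0.29291637 0.15576614]
[0.37086294 0.29291637 0.15576614]
 r [-0.0011  0.0028 -0.0033] t [0.0031 0.0003 0.1715] rows>=1
 r [-0.0011  0.0028 -0.0033] t [0.0035 0.0004 0.2625] rows>=2
```

Emit:
carry_out(increments="0 0 0 0.003 0 0.09 72; 0 0 0 0.003 0 0.17 72; 0 0 0 0.003 0 0.22 72; 0 0 0 0.003 0 0.262 70; 0 0 0 0.003 0 0.262 70; 0 0 0 0.003 0 0.262 70; 0 0 0 0.003 0 0.262 64; 0 0 0 0.003 0 0.262 58; 0 0 0 0.003 0 0.262 45; 0 0 0 0.003 0 0.262 45; 0 0 0 0.003 0 0.262 45")

```text
t: 20.35
tool_pos: [0.3706, 0.2934, 0.026]
tcp_rot: [0.003, 0.138, 0.99, -0.001]
force: [-1.0, -0.5, 4.9]
opening: 0.0512
grip_force: 32.6
```

```bash
python3 - <<'E'
from h import *
c=snap("wrist","y3"); s=state(); print(s["tool_pos"],s["opening"],s["grip_force"],s["force"]); W=cloud(c); 
for u in(290,326,360): print(W[185:235:5,u].round(4).tolist())
plan(.4,.16,.14,176,"via")
E
```

```text
[0.37061834 0.29342489 0.02603663] 0.05129866399243125 32.69081711769104 [-0.0418094  -0.02534877  5.61590954]
[[0.3303, 0.2875, 0.0111], [0.3322, 0.2871, 0.0123], [0.3346, 0.2862, 0.011], [0.3369, 0.2854, 0.0103], [0.3386, 0.2851, 0.0123], [0.3408, 0.2844, 0.0121], [nan, nan, nan], [0.3453, 0.2829, 0.0117], [0.3475, 0.2822, 0.0117], [0.3497, 0.2815, 0.012]]
[[0.3344, 0.3025, 0.0119], [0.3365, 0.3019, 0.0118], [0.3385, 0.3013, 0.0125], [0.3412, 0.3006, 0.0105], [0.3433, 0.3, 0.0108], [0.3453, 0.2994, 0.0113], [0.3475, 0.2988, 0.0113], [0.3496, 0.2982, 0.0118], [0.3521, 0.2975, 0.0112], [0.3542, 0.2969, 0.0117]]
[[0.3386, 0.3165, 0.0109], [0.3407, 0.316, 0.0114], [0.3426, 0.3154, 0.012], [0.3449, 0.3149, 0.0116], [0.3471, 0.3143, 0.0116], [0.3495, 0.3138, 0.0111], [0.3519, 0.3132, 0.0107], [0.3541, 0.3126, 0.0109], [0.3561, 0.3121, 0.0116], [0.3585, 0.3115, 0.0112]]
via r [-0.0007  0.0036 -0.1321] t [-0.1309 -0.2407 -0.2271] rows>=3
```

Emit:
carry_out(increments="0 0 0 0 0 -0.1 45; 0 0 0 0 0 -0.227 45; 0 0.003 -0.132 -0.131 -0.24 -0.227 45; 0 0.003 -0.132 -0.131 -0.24 -0.227 45; 0 0.003 -0.132 -0.131 -0.24 -0.227 45; 0 0.003 -0.132 -0.131 -0.24 -0.227 45; 0 0.003 -0.132 -0.131 -0.24 -0.227 45")

```text
t: 21.1
tool_pos: [0.3994, 0.1591, 0.1384]
tcp_rot: [-0.001, 0.037, 0.999, -0.001]
force: [-0.2, -0.1, -0.8]
opening: 0.0513
grip_force: 32.1
```

```bash
python3 - <<'E'
from h import *
plan(.521,-.3514,.14,176.3,"stand")
E
```

```text
stand r [-0.0013 -0.0012 -0.0054] t [-0.3171 -1.0004 -0.0017] rows>=10
```

Emit:
carry_out(increments="0 0 -0.005 -0.317 -1 0 45; 0 0 -0.005 -0.317 -1 0 45; 0 0 -0.005 -0.317 -1 0 45; 0 0 -0.005 -0.317 -1 0 45; 0 0 -0.005 -0.317 -1 0 45; 0 0 -0.005 -0.317 -1 0 45; 0 0 -0.005 -0.317 -1 0 45; 0 0 -0.005 -0.317 -1 0 45; 0 0 -0.005 -0.317 -1 0 45; 0 0 -0.005 -0.317 -1 0 45; 0 0 -0.005 -0.317 -1 0 45; 0 0 -0.005 -0.317 -1 0 45")

```text
t: 22.3
tool_pos: [0.5236, -0.3518, 0.1379]
tcp_rot: [-0.001, 0.032, 0.999, -0.001]
force: [-0.1, -0.0, 0.1]
opening: 0.0511
grip_force: 32.1
```

Emit:
carry_out(increments="0 0 0 0 0 0 45; 0 0 0 0 0 0 45; 0 0 0 0 0 0 45")

```text
t: 22.6
tool_pos: [0.5229, -0.348, 0.1398]
tcp_rot: [-0.001, 0.03, 1.0, -0.001]
force: [-0.9, 0.3, -0.5]
opening: 0.0514
grip_force: 32.1
```

```bash
cat >> h.py <<'E'
def inhand(tag,h0,h1,z0,z1):
    """held thing (heights h0..h1) and what lies on the stand (z0..z1): -x edge and +-y edges in the stand frame, mm"""
    c=snap("wrist",tag); W=cloud(c); s=state(); print(s["tool_pos"].round(4),s["force"].round(1))
    a=np.radians(-3.7); d=(W-[.5211,-.3516,0])*1000; X=d[...,0]*np.cos(a)+d[...,1]*np.sin(a); Y=-d[...,0]*np.sin(a)+d[...,1]*np.cos(a)
    f=c["frame"].astype(int); z=W[...,2]
    for l,lo,hi in(("held",h0,h1),("stand",z0,z1)):
        m=(z>lo)&(z<hi)&(X>-60)&(X<-12)&(abs(Y)<40); m=cv2.morphologyEx(m.astype(np.uint8),cv2.MORPH_OPEN,np.ones((3,3)))>0
        if not m.any(): print(l,"none"); continue
        lo_,hi_=[],[]
        for x0,x1 in((-38,-31),(-31,-25)):
            k=m&(X>x0)&(X<x1); 
            if k.sum()>20: print("   Y at x",x0,np.percentile(Y[k],[.5,99.5]).round(1))
        e=[np.min(X[m&(abs(Y-y)<3)]) if (m&(abs(Y-y)<3)).any() else 0 for y in(-18,-9,0,9,18)]
        print(l,m.sum(),"z %.4f"%np.median(z[m]),"-x edge at y=-18..18",np.round(e,1))
E
python3 - <<'E'
from h import *
inhand("y5",.105,.14,.026,.038); plan(.521,-.3514,.058,176.3)
E
```

```text
[ 0.5229 -0.3483  0.14  ] [ 0.2 -0.3 -0.2]
   Y at x -38 [-23.4  27. ]
   Y at x -31 [-23.6  27.4]
held 6777 z 0.1253 -x edge at y=-18..18 [-37.2 -37.3 -37.3 -37.5 -37.4]
   Y at x -38 [-25.8  25.7]
   Y at x -31 [-26.   25.2]
stand 1731 z 0.0315 -x edge at y=-18..18 [-38.4 -38.3 -38.5 -38.6 -38.6]
 r [-0.0013 -0.0008  0.0028] t [ 0.0031 -0.006   0.164 ] rows>=1
```

Emit:
carry_out(increments="0 0 0 0.0022 -0.004 0.08 45; 0 0 0 0.0022 -0.004 0.13 45; 0 0 0 0.0022 -0.004 0.15 45; 0 0 0 0.0022 -0.004 0.155 45; 0 0 0 0.0022 -0.004 0.155 45")

```text
t: 23.15
tool_pos: [0.5217, -0.352, 0.0632]
tcp_rot: [-0.0, 0.031, 1.0, -0.002]
force: [-0.0, -0.1, -0.4]
opening: 0.0507
grip_force: 32.1
```

```bash
python3 - <<'E'
from h import *
inhand("y6",.042,.058,.026,.038)
W=cloud(np.load("y6.npz")); print(W[176:206:3,326].round(4).tolist())
E
```

```text
[ 0.5221 -0.3525  0.0641] [-0.6 -0.1  0.6]
   Y at x -38 [-27.5  23. ]
   Y at x -31 [-27.8  23.4]
held 6846 z 0.0487 -x edge at y=-18..18 [-38.3 -38.2 -38.3 -38.3 -38.3]
   Y at x -38 [-24.9  25.5]
stand 585 z 0.0306 -x edge at y=-18..18 [-38.5 -38.7 -38.7 -38.7 -38.7]
[[0.4835, -0.3508, 0.0302], [0.4829, -0.3508, 0.0409], [0.483, -0.3508, 0.0475], [0.484, -0.3508, 0.049], [0.4852, -0.3509, 0.0492], [0.4867, -0.351, 0.0487], [0.4881, -0.3511, 0.0483], [0.4895, -0.3512, 0.0483], [0.4907, -0.3513, 0.0487], [0.4921, -0.3513, 0.0484]]
```

Emit:
carry_out(increments="0 0 -0.003 0 0.0044 0 45; 0 0 -0.003 0 0.0044 0 45; 0 0 -0.003 0 0.0044 0.004 45; 0 0 -0.003 0 0.0044 0.004 45")

```text
t: 23.6
tool_pos: [0.5215, -0.35, 0.0605]
tcp_rot: [-0.0, 0.029, 1.0, -0.001]
force: [-0.1, -0.1, -0.4]
opening: 0.0511
grip_force: 32.1
```

```bash
python3 - <<'E'
from h import *
inhand("y7",.040,.058,.026,.036)
E
```

```text
[ 0.5213 -0.3499  0.0604] [ 0.7 -0.7  0.7]
   Y at x -38 [-25.7  24.9]
   Y at x -31 [-25.9  25.3]
held 6891 z 0.0460 -x edge at y=-18..18 [-38.4 -38.4 -38.6 -38.6 -38.7]
   Y at x -38 [-24.6  24.7]
stand 404 z 0.0302 -x edge at y=-18..18 [-38.5 -38.6 -38.5 -38.7 -38.7]
```

Aligned within 0.5 mm, with about 2 mm left to go.

Emit:
carry_out(increments="0 0 0 0 0 0.002 45; 0 0 0 0 0 0.003 45; 0 0 0 0 0 0.004 45; 0 0 0 0 0 0.004 45")

```text
t: 24.05
tool_pos: [0.5213, -0.3499, 0.0584]
tcp_rot: [-0.001, 0.029, 1.0, -0.001]
force: [0.2, -0.6, 0.3]
opening: 0.051
grip_force: 32.1
```

Emit:
carry_out(increments="0 0 0 0 0 0.001 45; 0 0 0 0 0 0.001 53; 0 0 0 0 0 0.001 58; 0 0 0 0 0 0.001 66; 0 0 0 0 0 -0.02 75; 0 0 0 0 0 -0.1 80; 0 0 0 0 0 -0.2 85; 0 0 0 0 0 -0.2 85; 0 0 0 0 0 -0.2 85")

```text
t: 24.95
tool_pos: [0.523, -0.3509, 0.1622]
tcp_rot: [0.002, 0.029, 1.0, -0.003]
force: [-0.2, 1.0, -0.4]
opening: 0.0851
grip_force: 0.0
```

```bash
python3 - <<'E'
from h import *
inhand("y8",.039,.05,.026,.036)
onstand("y8b",.038,.05)
plan(.3778,-.321,.19,8.3+180,"book"); plan(.3778,-.321,.19,8.3+180,"book")
E
```

```text
[ 0.522  -0.35    0.1598] [-0.7  0.  -0.6]
   Y at x -38 [-26.   24.6]
   Y at x -31 [-26.1  24.8]
held 2357 z 0.0434 -x edge at y=-18..18 [-38.1 -38.1 -38.2 -38.3 -38.4]
stand none
[ 0.5213 -0.3494  0.158 ]
top [ 520.6 -351.9] [52.1 76. ] 86.7 6306 z 0.0435
base [ 530.2 -352.1] [ 89.3 109.5] 86.4 4880 z 0.0075
book r [-0.0012 -0.0012 -0.1288] t [ 0.2899  0.0402 -0.0635] rows>=2
book r [-0.0012 -0.0012 -0.1288] t [ 0.2899  0.0402 -0.0635] rows>=2
```

The stack is square and its top is at 43.5–44 mm. Next is the book.

Emit:
carry_out(increments="0 0 -0.129 0.29 0.04 -0.063 85; 0 0 -0.129 0.29 0.04 -0.063 85; 0 0 -0.129 0.29 0.04 -0.063 85; 0 0 -0.129 0.29 0.04 -0.063 85; 0 0 -0.129 0.29 0.04 -0.063 85; 0 0 -0.129 0.29 0.04 -0.063 85; 0 0 -0.129 0.29 0.04 -0.063 80; 0 0 -0.129 0.29 0.04 -0.063 80")

```text
t: 25.85
tool_pos: [0.3787, -0.3213, 0.1894]
tcp_rot: [-0.001, -0.073, 0.997, -0.001]
force: [-0.4, 0.6, 0.1]
opening: 0.0797
grip_force: 0.0
```

```bash
cat >> h.py <<'E'
def top(tag,x,y,rad,lo,hi):
    c=snap("wrist",tag); W=cloud(c); m=(W[...,2]>lo)&(W[...,2]<hi)&(np.hypot(W[...,0]-x,W[...,1]-y)<rad)
    m=cv2.morphologyEx(m.astype(np.uint8),cv2.MORPH_OPEN,np.ones((3,3)))>0
    r=cv2.minAreaRect((W[m][:,:2]*1000).astype(np.float32)); w,h=r[1]
    print("top",np.round(r[0],1),np.round(r[1],1),"long %.1f"%(r[2]+(90 if h>w else 0)),m.sum(),"tool",state()["tool_pos"].round(4)); return np.array(r[0])/1000
E
python3 - <<'E'
from h import *
p=top("b1",.378,-.321,.06,.016,.03); plan(*p,.031,188.3)
E
```

```text
top [ 377.8 -321.3] [76.3 54.1] long 8.3 4600 tool [ 0.3786 -0.3213  0.1895]
 r [-0.0009 -0.0013  0.0007] t [0.0009 0.0009 0.317 ] rows>=3
```

Emit:
carry_out(increments="0 0 0 0.001 0.001 0.1 76; 0 0 0 0.001 0.001 0.2 74; 0 0 0 0.001 0.001 0.27 74; 0 0 0 0.001 0.001 0.317 74; 0 0 0 0.001 0.001 0.317 74; 0 0 0 0.001 0.001 0.317 68; 0 0 0 0.001 0.001 0.317 60; 0 0 0 0.001 0.001 0.317 47; 0 0 0 0.001 0.001 0.317 47; 0 0 0 0.001 0.001 0.317 47", newtons=35)

```text
t: 26.9
tool_pos: [0.3788, -0.323, 0.0342]
tcp_rot: [0.001, -0.073, 0.997, -0.003]
force: [0.2, 0.0, 6.7]
opening: 0.0529
grip_force: 38.8
```

```bash
python3 - <<'E'
from h import *
s=state(); print(s["tool_pos"],s["opening"],s["grip_force"]); plan(.5211,-.3505,.135,176.4)
E
```

```text
[ 0.37877348 -0.32297084  0.03415515] 0.05287712106452431 38.83362650871277
 r [-0.0041  0.0014  0.1324] t [-0.274  -0.097  -0.2007] rows>=3
```

Emit:
carry_out(increments="0 0 0 0 0 -0.08 47; 0 0 0 0 0 -0.16 47; 0 0 0 0 0 -0.2 47; -0.004 0.001 0.132 -0.274 -0.097 -0.2 47; -0.004 0.001 0.132 -0.274 -0.097 -0.2 47; -0.004 0.001 0.132 -0.274 -0.097 -0.2 47; -0.004 0.001 0.132 -0.274 -0.097 -0.2 47; -0.004 0.001 0.132 -0.274 -0.097 -0.2 47; -0.004 0.001 0.132 -0.274 -0.097 -0.2 47; -0.004 0.001 0.132 -0.274 -0.097 -0.2 47; -0.004 0.001 0.132 -0.274 -0.097 -0.2 47; -0.004 0.001 0.132 -0.274 -0.097 -0.2 47")

```text
t: 28.1
tool_pos: [0.5193, -0.3493, 0.1323]
tcp_rot: [-0.001, 0.031, 1.0, 0.001]
force: [-0.0, -0.1, -1.0]
opening: 0.0531
grip_force: 38.1
```

```bash
python3 - <<'E'
from h import *
inhand("b2",.1,.14,.038,.05)
E
```

```text
[ 0.5194 -0.3493  0.1321] [-0.6  0.3 -0.7]
   Y at x -38 [-26.4  27.1]
   Y at x -31 [-26.3  27. ]
held 9305 z 0.1199 -x edge at y=-18..18 [-40.7 -40.7 -40.8 -40.7 -40.7]
   Y at x -38 [-25.8  24.8]
stand 919 z 0.0433 -x edge at y=-18..18 [-38.3 -38.3 -38.6 -38.5 -38.6]
```

Emit:
carry_out(increments="0 0 0 -0.0048 -0.001 0.05 47; 0 0 0 -0.0048 -0.001 0.08 47; 0 0 0 -0.0048 -0.001 0.095 47; 0 0 0 -0.0048 -0.001 0.098 47; 0 0 0 -0.0048 -0.001 0.098 47")

```text
t: 28.65
tool_pos: [0.5219, -0.3495, 0.0822]
tcp_rot: [-0.002, 0.031, 1.0, 0.002]
force: [0.4, -0.1, -0.7]
opening: 0.0528
grip_force: 38.1
```

```bash
python3 - <<'E'
from h import *
inhand("b3",.058,.085,.038,.05)
W=cloud(np.load("b3.npz")); print(W[170:210:3,326].round(4).tolist())
E
```

```text
[ 0.5223 -0.3498  0.0829] [ 0.1 -0.6 -0.6]
   Y at x -38 [-26.5  27. ]
   Y at x -31 [-26.4  27. ]
held 7279 z 0.0698 -x edge at y=-18..18 [-38.1 -38.1 -38.1 -38.2 -38.3]
   Y at x -38 [-25.1  24.5]
stand 477 z 0.0425 -x edge at y=-18..18 [-38.4 -38.5 -38.5 -38.7 -38.7]
[[0.4827, -0.3479, 0.037], [0.4834, -0.348, 0.0422], [0.4834, -0.3481, 0.0504], [0.4848, -0.3482, 0.0511], [0.4854, -0.3482, 0.0555], [0.4839, -0.3482, 0.0695], [0.4852, -0.3483, 0.0693], [0.4866, -0.3484, 0.0689], [0.4878, -0.3485, 0.0697], [0.4896, -0.3486, 0.0676], [0.4904, -0.3486, 0.0697], [0.4917, -0.3487, 0.0697], [0.4929, -0.3488, 0.0703], [0.4943, -0.3489, 0.07]]
```

Emit:
carry_out(increments="0 0 0 0 -0.001 0.002 47; 0 0 0 0 -0.001 0.004 47; 0 0 0 0 -0.001 0.006 47; 0 0 0 0 -0.001 0.006 47")

```text
t: 29.1
tool_pos: [0.5221, -0.3502, 0.0794]
tcp_rot: [-0.002, 0.031, 1.0, 0.002]
force: [-0.3, -0.6, -0.2]
opening: 0.0528
grip_force: 38.1
```

Emit:
carry_out(increments="0 0 0 0 0 0.001 47; 0 0 0 0 0 0.0015 47; 0 0 0 0 0 0.0015 47")

```text
t: 29.4
tool_pos: [0.522, -0.3501, 0.0786]
tcp_rot: [-0.002, 0.031, 1.0, 0.002]
force: [0.7, 0.1, -0.4]
opening: 0.0525
grip_force: 38.2
```

Emit:
carry_out(increments="0 0 0 0 0 0.001 47; 0 0 0 0 0 0.0015 47; 0 0 0 0 0 0.0015 47")

```text
t: 29.7
tool_pos: [0.5221, -0.3502, 0.0784]
tcp_rot: [-0.001, 0.031, 1.0, 0.002]
force: [-1.1, 0.2, 2.6]
opening: 0.053
grip_force: 38.4
```

Emit:
carry_out(increments="0 0 0 0 0 0.001 47; 0 0 0 0 0 0.0015 47; 0 0 0 0 0 0.0015 47")

```text
t: 30.0
tool_pos: [0.5221, -0.3504, 0.0784]
tcp_rot: [-0.001, 0.031, 1.0, 0.001]
force: [-1.3, 1.7, 5.3]
opening: 0.0528
grip_force: 38.7
```

The book has made contact, so I'm releasing it.

Emit:
carry_out(increments="0 0 0 0 0 -0.001 54; 0 0 0 0 0 -0.001 58; 0 0 0 0 0 -0.001 66; 0 0 0 0 0 -0.001 74; 0 0 0 0 0 -0.02 78; 0 0 0 0 0 -0.1 82; 0 0 0 0 0 -0.2 85; 0 0 0 0 0 -0.2 85; 0 0 0 0 0 -0.2 85")

```text
t: 30.9
tool_pos: [0.5238, -0.3517, 0.1807]
tcp_rot: [0.001, 0.031, 1.0, -0.0]
force: [0.1, 0.3, -1.1]
opening: 0.0848
grip_force: 0.0
```

```bash
python3 - <<'E'
from h import *
inhand("b4",.058,.072,.038,.05); onstand("b5",.058,.072)
plan(.4705,-.1443,.15,190,"medal")
c=np.load("scene0.npz"); W=cloud(c); m=(W[...,2]>.011)&(W[...,2]<.03)&(np.hypot(W[...,0]-.643,W[...,1]+.011)<.08)
r=cv2.minAreaRect((W[m][:,:2]*1000).astype(np.float32)); print("blue",r)
E
```

```text
[ 0.5228 -0.3509  0.1783] [ 0.3 -0.7 -0.8]
   Y at x -38 [-27.5  25.9]
   Y at x -31 [-27.  26.]
held 2447 z 0.0657 -x edge at y=-18..18 [-37.5 -37.5 -37.5 -37.5 -37.6]
   Y at x -38 [-23.4  25.5]
stand 241 z 0.0453 -x edge at y=-18..18 [-38.1 -38.2 -38.1 -38.2 -38.2]
[ 0.5221 -0.3503  0.1766]
top [ 521.7 -352.1] [54.1 76.5] 86.4 6852 z 0.0658
base [ 530.1 -352.1] [ 89.3 109.1] 86.3 3223 z 0.0075
medal r [ 0.0029 -0.0022 -0.1507] t [0.1284 0.4046 0.0555] rows>=4
blue ((643.1908569335938, -11.42376708984375), (101.25774383544922, 99.60848999023438), 10.238122940063477)
```

Emit:
carry_out(increments="0.003 -0.002 -0.15 0.128 0.405 0.055 60; 0.003 -0.002 -0.15 0.128 0.405 0.055 58; 0.003 -0.002 -0.15 0.128 0.405 0.055 58; 0.003 -0.002 -0.15 0.128 0.405 0.055 58; 0.003 -0.002 -0.15 0.128 0.405 0.055 58; 0.003 -0.002 -0.15 0.128 0.405 0.055 58; 0.003 -0.002 -0.15 0.128 0.405 0.055 58; 0.003 -0.002 -0.15 0.128 0.405 0.055 58")

```text
t: 31.8
tool_pos: [0.4715, -0.1457, 0.1505]
tcp_rot: [0.0, -0.086, 0.996, -0.001]
force: [-0.0, -0.7, -0.2]
opening: 0.0582
grip_force: 0.0
```

```bash
python3 - <<'E'
from h import *
p=top("m1",.4705,-.1443,.035,.005,.014); plan(*p,.05,190);plan(*p,.0275,190)
W=cloud(np.load("m1.npz")); m=(W[...,2]>.012)&(W[...,2]<.08)&(np.hypot(W[...,0]-p[0],W[...,1]-p[1])<.09)
q=W[m]; print(len(q), np.unique((q[:,:2]*100).round(),axis=0)[:20].tolist() if len(q) else "")
E
```

```text
top [ 470.6 -144. ] [39.  38.1] long 8.9 1598 tool [ 0.4715 -0.1459  0.1506]
 r [-0.0009  0.0003 -0.0019] t [0.0013 0.0042 0.2013] rows>=2
 r [-0.0009  0.0003 -0.0019] t [0.0013 0.0043 0.2463] rows>=2
647 [[46.0, -23.0], [47.0, -23.0], [47.0, -22.0], [48.0, -23.0], [48.0, -22.0], [55.0, -12.0], [55.0, -11.0], [56.0, -13.0], [56.0, -12.0], [56.0, -11.0]]
```

Clear of the neighbours; descending and gripping.

Emit:
carry_out(increments="0 0 0 0.001 0.004 0.1 58; 0 0 0 0.001 0.004 0.18 58; 0 0 0 0.001 0.004 0.22 58; 0 0 0 0.001 0.004 0.246 58; 0 0 0 0.001 0.004 0.246 58; 0 0 0 0.001 0.004 0.246 50; 0 0 0 0.001 0.004 0.246 34; 0 0 0 0.001 0.004 0.246 34; 0 0 0 0.001 0.004 0.246 34; 0 0 0 0.001 0.004 0.246 34", newtons=40)

```text
t: 32.85
tool_pos: [0.472, -0.1436, 0.03]
tcp_rot: [0.002, -0.087, 0.996, -0.002]
force: [-0.6, -0.8, 5.7]
opening: 0.0362
grip_force: 39.8
```

```bash
python3 - <<'E'
from h import *
plan(.643,-.0115,.10,190.2)
E
```

```text
r [-0.0025  0.0024 -0.003 ] t [-0.383   0.2006 -0.1393] rows>=4
```

Emit:
carry_out(increments="0 0 0 0 0 -0.06 34; 0 0 0 0 0 -0.139 34; -0.002 0.002 -0.003 -0.383 0.2 -0.139 34; -0.002 0.002 -0.003 -0.383 0.2 -0.139 34; -0.002 0.002 -0.003 -0.383 0.2 -0.139 34; -0.002 0.002 -0.003 -0.383 0.2 -0.139 34; -0.002 0.002 -0.003 -0.383 0.2 -0.139 34; -0.002 0.002 -0.003 -0.383 0.2 -0.139 34; -0.002 0.002 -0.003 -0.383 0.2 -0.139 34; -0.002 0.002 -0.003 -0.383 0.2 -0.139 34")

```text
t: 33.85
tool_pos: [0.6406, -0.0117, 0.097]
tcp_rot: [-0.002, -0.088, 0.996, 0.001]
force: [0.1, -0.0, -1.8]
opening: 0.0361
grip_force: 40.0
```

```bash
python3 - <<'E'
from h import *
c=snap("wrist","m2"); W=cloud(c); s=state(); print(s["tool_pos"],s["opening"],s["grip_force"])
f=c["frame"].astype(int); m=(f[...,2]-f[...,0]>35)&(W[...,2]>.05)&(W[...,2]<.1); q=W[m]; print(m.sum(),np.nanmean(q,0),np.nanpercentile(q,[2,98],axis=0))
m=(W[...,2]>.012)&(W[...,2]<.03)&(np.hypot(W[...,0]-.643,W[...,1]+.0115)<.08); q=W[m]; r=cv2.minAreaRect((q[:,:2]*1000).astype(np.float32)); print("tray",r)
plan(.643,-.0115,.036,190.2)
E
```

```text
[ 0.64063077 -0.0118977   0.09712698] 0.03588439721726271 40.041401982307434
4711 [ 0.63828889 -0.01373728  0.07468589] [[ 0.62108416 -0.03056879  0.07307676]
 [ 0.65670064  0.00337849  0.07628972]]
tray ((641.2306518554688, -12.853839874267578), (100.60758972167969, 100.5130844116211), 10.512617111206055)
 r [ 0.0014 -0.0023 -0.0008] t [-0.0052 -0.0003  0.1222] rows>=1
```

View pics/m2.png

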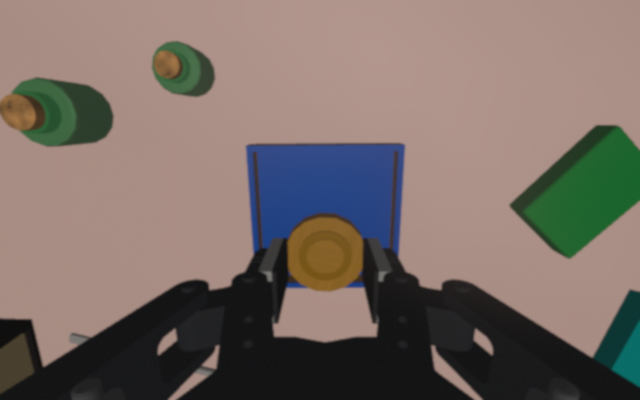

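Medal held flat at (325,252), centred over the blue tray; lowering.

Emit:
carry_out(increments="0 0 0 0 0 0.06 34; 0 0 0 0 0 0.1 34; 0 0 0 0 0 0.115 34; 0 0 0 0 0 0.119 34; 0 0 0 0 0 0.121 34; 0 0 0 0 0 0.123 34; 0 0 0 0 0 0.123 34")

```text
t: 34.6
tool_pos: [0.6422, -0.011, 0.0368]
tcp_rot: [-0.0, -0.089, 0.996, 0.001]
force: [-0.0, -0.2, -0.8]
opening: 0.036
grip_force: 40.1
```

Emit:
carry_out(increments="0 0 0 0 0 0.001 34; 0 0 0 0 0 0.001 42; 0 0 0 0 0 0.001 48; 0 0 0 0 0 0.001 50; 0 0 0 0 0 -0.03 50; 0 0 0 0 0 -0.1 52; 0 0 0 0 0 -0.18 58; 0 0 0 0 0 -0.18 60; 0 0 0 0 0 -0.18 60")

```text
t: 35.5
tool_pos: [0.6435, -0.0112, 0.1292]
tcp_rot: [0.001, -0.089, 0.996, 0.0]
force: [0.3, -0.1, -0.2]
opening: 0.0599
grip_force: 0.0
```

```bash
python3 - <<'E'
from h import *
p=top("m3",.641,-.013,.032,.009,.018); 
W=cloud(np.load("m3.npz"));f=np.load("m3.npz")["frame"].astype(int); m=(f[...,2]-f[...,0]>35)&(np.hypot(W[...,0]-.641,W[...,1]+.013)<.05); print(np.nanpercentile(W[m],[2,50,98],axis=0).round(4))
plan(.6015,-.181,.16,190,"bottle")
E
```

```text
top [640.5 -12.7] [38.6 38.4] long 8.7 1948 tool [ 0.6422 -0.011   0.1269]
[[ 0.6226 -0.0298  0.0103]
 [ 0.6394 -0.0128  0.0119]
 [ 0.6572  0.0045  0.0135]]
bottle r [ 0.0011 -0.0007  0.0023] t [ 0.1403 -0.32   -0.0667] rows>=3
```

Emit:
carry_out(increments="0 0 0 0.14 -0.32 -0.067 70; 0 0 0 0.14 -0.32 -0.067 70; 0 0 0 0.14 -0.32 -0.067 70; 0 0 0 0.14 -0.32 -0.067 70; 0 0 0 0.14 -0.32 -0.067 70; 0 0 0 0.14 -0.32 -0.067 70; 0 0 0 0.14 -0.32 -0.067 70; 0 0 0 0.14 -0.32 -0.067 70")

```text
t: 36.35
tool_pos: [0.6011, -0.1793, 0.1578]
tcp_rot: [-0.002, -0.09, 0.996, 0.002]
force: [-0.1, 0.2, 0.3]
opening: 0.0698
grip_force: 0.0
```

```bash
python3 - <<'E'
from h import *
p=top("k1",.601,-.181,.03,.045,.055)
W=cloud(np.load("k1.npz")); m=(W[...,2]>.03)&(W[...,2]<.037)&(np.hypot(W[...,0]-p[0],W[...,1]-p[1])<.03); q=W[m]*1000
A=np.c_[2*q[:,:2],np.ones(len(q))]; print(m.sum(),np.percentile(q,[1,99],axis=0).round(1)[:,:2].tolist())
plan(*p,.08,190); plan(*p,.040,190)
E
```

```text
top [ 600.7 -180.8] [17.9 17.5] long 56.7 443 tool [ 0.6012 -0.1793  0.158 ]
993 [[582.9, -198.5], [618.2, -163.1]]
 r [ 0.0022 -0.0026  0.0036] t [ 0.0008 -0.0033  0.1561] rows>=1
 r [ 0.0022 -0.0026  0.0036] t [ 0.0005 -0.0036  0.2361] rows>=2
```

Emit:
carry_out(increments="0.002 -0.003 0 0.001 -0.0035 0.08 68; 0.002 -0.003 0 0.001 -0.0035 0.15 68; 0.002 -0.003 0 0.001 -0.0035 0.2 66; 0.002 -0.003 0 0.001 -0.0035 0.236 66; 0.002 -0.003 0 0.001 -0.0035 0.236 66; 0.002 -0.003 0 0.001 -0.0035 0.236 58", newtons=25)

```text
t: 37.0
tool_pos: [0.6006, -0.1816, 0.0407]
tcp_rot: [0.001, -0.09, 0.996, -0.0]
force: [0.8, -0.1, -0.4]
opening: 0.0581
grip_force: 0.0
```

```bash
python3 - <<'E'
from h import *
plan(.6007,-.1808,.040,190)
E
```

```text
r [-0.0001  0.0007  0.0031] t [-0.0005  0.0016  0.0014] rows>=0
```

Emit:
carry_out(increments="0 0 0 0 0.0016 0 52; 0 0 0 0 0.0016 0 47; 0 0 0 0 0.0016 0 43; 0 0 0 0 0.0016 0 40; 0 0 0 0 0.0016 0 32; 0 0 0 0 0.0016 0 32; 0 0 0 0 0.0016 0 32; 0 0 0 0 0.0016 0 32")

```text
t: 37.8
tool_pos: [0.6011, -0.182, 0.0418]
tcp_rot: [0.002, -0.089, 0.996, -0.001]
force: [-1.0, 0.0, 5.2]
opening: 0.037
grip_force: 25.5
```

```bash
python3 - <<'E'
from h import *
s=state(); print(s["tool_pos"],s["opening"],s["grip_force"]); plan(.6,.05,.13,180,"via")
E
```

```text
[ 0.60111443 -0.18197227  0.04184348] 0.03700344559934274 25.52701234817505
via r [-0.0008  0.0021  0.1134] t [-0.0806  0.4567 -0.1768] rows>=4
```

Emit:
carry_out(increments="0 0 0 0 0 -0.02 32; 0 0 0 0 0 -0.07 32; 0 0 0 0 0 -0.13 32; 0 0 0 0 0 -0.177 32; 0 0 0.02 -0.014 0.08 -0.177 32; 0 0 0.04 -0.028 0.16 -0.177 32; 0 0 0.06 -0.042 0.24 -0.177 32; 0 0 0.08 -0.056 0.32 -0.177 32; 0 0 0.1 -0.07 0.4 -0.177 32; 0 0.002 0.113 -0.08 0.457 -0.177 32; 0 0.002 0.113 -0.08 0.457 -0.177 32")

```text
t: 38.9
tool_pos: [0.5982, 0.0542, 0.1287]
tcp_rot: [-0.002, -0.003, 1.0, 0.0]
force: [0.1, 0.4, -0.7]
opening: 0.0369
grip_force: 25.3
```

```bash
python3 - <<'E'
from h import *
s=state(); print(s["tool_pos"],s["opening"],s["grip_force"]); plan(.519,.3165,.13,168.7,"white")
E
```

```text
[0.59823201 0.05418457 0.1286633 ] 0.03685288274725807 25.277296006679535
white r [ 0.0003 -0.002   0.1292] t [ 0.1555  0.5255 -0.0018] rows>=5
```

Emit:
carry_out(increments="0 0 0.02 0.023 0.08 0 32; 0 0 0.04 0.047 0.16 0 32; 0 0 0.06 0.07 0.24 0 32; 0 0 0.08 0.095 0.32 0 32; 0 0 0.1 0.118 0.4 0 32; 0 0 0.12 0.142 0.48 0 32; 0 -0.002 0.129 0.155 0.525 0 32; 0 -0.002 0.129 0.155 0.525 0 32; 0 -0.002 0.129 0.155 0.525 0 32")

```text
t: 39.8
tool_pos: [0.5214, 0.3121, 0.1287]
tcp_rot: [0.001, 0.1, 0.995, -0.001]
force: [-0.8, 0.3, -0.5]
opening: 0.037
grip_force: 25.4
```

```bash
python3 - <<'E'
from h import *
c=snap("wrist","k2"); W=cloud(c); f=c["frame"].astype(int); s=state(); print(s["tool_pos"],s["opening"],s["grip_force"],s["tcp_rot"])
x,y,z=s["tool_pos"]; m=(np.hypot(W[...,0]-x,W[...,1]-y)<.03)&(W[...,2]>z-.005)&(W[...,2]<z+.03); 
n=(W[...,2]>.011)&(W[...,2]<.03)&(np.hypot(W[...,0]-.519,W[...,1]-.3165)<.08); r=cv2.minAreaRect((W[n][:,:2]*1000).astype(np.float32)); print("tray",r,n.sum())
print("cork",m.sum(),np.nanpercentile(W[m],[2,50,98],axis=0).round(4).tolist())
E
```

```text
[0.52175217 0.31155927 0.12874405] 0.03703734311975798 25.36472886800766 [ 7.89688918e-04  1.01113830e-01  9.94873896e-01 -1.14069856e-03]
tray ((513.641845703125, 317.4678039550781), (100.46597290039062, 90.15489959716797), 78.51393127441406) 2153
cork 5620 [[0.5043, 0.2885, 0.1246], [0.5152, 0.3116, 0.1346], [0.5316, 0.3397, 0.1575]]
```

View pics/k2.png

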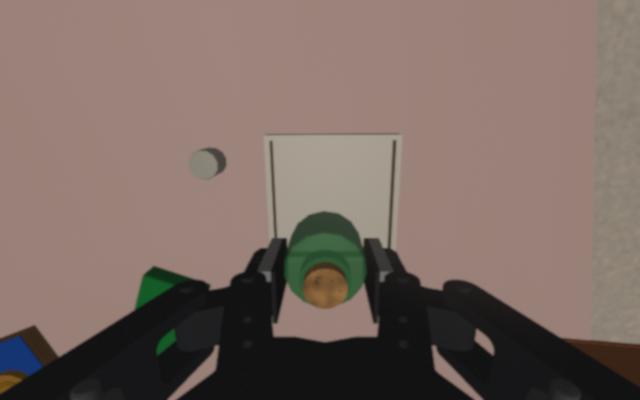

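The bottle is upright at (325,270), over the white tray. I'm lowering it gently.

Emit:
carry_out(increments="0 0 0 0.007 0.008 0.02 32; 0 0 0 0.007 0.008 0.06 32; 0 0 0 0.007 0.008 0.1 32; 0 0 0 0.007 0.008 0.13 32; 0 0 0 0.007 0.008 0.15 32; 0 0 0 0.007 0.008 0.157 32; 0 0 0 0.007 0.008 0.16 32; 0 0 0 0.007 0.008 0.161 32; 0 0 0 0.007 0.008 0.161 32")

```text
t: 40.75
tool_pos: [0.5198, 0.3176, 0.0497]
tcp_rot: [0.002, 0.101, 0.995, 0.0]
force: [-1.0, -0.6, -0.2]
opening: 0.0369
grip_force: 25.4
```

Emit:
carry_out(increments="0 0 0 0 0 0.001 32; 0 0 0 0 0 0.002 32; 0 0 0 0 0 0.002 32")

```text
t: 41.05
tool_pos: [0.5192, 0.3174, 0.0479]
tcp_rot: [0.001, 0.101, 0.995, -0.0]
force: [-0.0, -0.1, -1.5]
opening: 0.0368
grip_force: 25.4
```

Emit:
carry_out(increments="0 0 0 0 0 0.001 32; 0 0 0 0 0 0.002 32; 0 0 0 0 0 0.002 32")

```text
t: 41.35
tool_pos: [0.519, 0.3172, 0.0464]
tcp_rot: [0.001, 0.101, 0.995, -0.0]
force: [-0.1, 0.1, -1.7]
opening: 0.0367
grip_force: 25.4
```

Emit:
carry_out(increments="0 0 0 0 0 0.0005 32; 0 0 0 0 0 0.001 32; 0 0 0 0 0 0.001 32")

```text
t: 41.65
tool_pos: [0.519, 0.3172, 0.0461]
tcp_rot: [0.001, 0.101, 0.995, -0.0]
force: [-0.0, 0.3, 0.0]
opening: 0.0367
grip_force: 25.4
```

Emit:
carry_out(increments="0 0 0 0 0 0.001 32; 0 0 0 0 0 0.001 32; 0 0 0 0 0 0.001 32")

```text
t: 41.95
tool_pos: [0.5191, 0.3173, 0.0459]
tcp_rot: [0.001, 0.101, 0.995, -0.0]
force: [-0.4, -0.4, 1.3]
opening: 0.037
grip_force: 25.5
```

Contact; releasing slowly and retreating.

Emit:
carry_out(increments="0 0 0 0 0 0.0005 36; 0 0 0 0 0 0.0005 39; 0 0 0 0 0 0.0005 42; 0 0 0 0 0 0.0005 47; 0 0 0 0 0 0.0005 54; 0 0 0 0 0 0.0005 58; 0 0 0 0 0 -0.02 60; 0 0 0 0 0 -0.08 62; 0 0 0 0 0 -0.16 62; 0 0 0 0 0 -0.24 62; 0 0 0 0 0 -0.24 62; 0 0 0 0 0 -0.24 62")

```text
t: 43.15
tool_pos: [0.5202, 0.318, 0.1687]
tcp_rot: [0.003, 0.101, 0.995, 0.001]
force: [-1.1, -0.4, -1.0]
opening: 0.0624
grip_force: 0.0
```

```bash
python3 - <<'E'
from h import *
p=top("k3",.519,.317,.035,.046,.06)
p=top("k4",.519,.317,.035,.034,.042)
c=snap("side","side1"); W=cloud(c); z=W[...,2]
for n,x,y,h in(("book",.521,-.352,.066),("green",.594,.156,.018),("medal",.640,-.013,.012)):
    m=(np.hypot(W[...,0]-x,W[...,1]-y)<.045)&(abs(z-h)<.005); r=cv2.minAreaRect((W[m][:,:2]*1000).astype(np.float32)); print(n,np.round(r[0]),np.round(r[1]),round(r[2]),"z %.3f"%np.median(z[m]))
E
```

```text
top [519.3 315.3] [17.3 18.1] long 168.3 440 tool [0.5191 0.3175 0.1665]
top [519.1 315.4] [36.8 36.4] long 48.8 957 tool [0.5184 0.3172 0.165 ]
book [ 522. -352.] [57. 77.] 87 z 0.066
green [593. 156.] [58. 76.] 57 z 0.017
medal [639. -10.] [73. 71.] 60 z 0.011
```

Everything checks out: the bottle is upright with cork and shoulder concentric, the book is on the stack, and the green board hasn't moved.

```bash
python3 -c "
from h import *
print(close_job())"
```

```text
the job is handed in; nothing more can be done
None
```

The job is handed in at about 43 s: the brown and yellow boards are stacked on the patch, level with the mark, the book lies flat and square on them, the medal is flat in the blue tray, the bottle is upright in the white tray and the green board is untouched; the yellow board was tipped onto its edge once, and I pushed it flat and regripped it.

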